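# Level the tilt base and slide the camera head home

### The job

Turn the hand knob on the front of the levelling base until its hinged platform sits level (needle between the two long marks of the dial). Then slide the camera head, lens first, by its foot into the platform's channel until it is fully home and the sprung catch has snapped out behind it, and let go with the platform still level. Keep the camera head upright throughout and leave the pliers, heatsink and wire reel where they are.

Things in the scene. Friction and masses are not known exactly. Their poses are not given: they have to be found in the camera images.
- level_base: Levelling base, fixed to the bench: dark steel plate 170 x 150 mm, 16 mm high, grey housing in front, two hinge lugs at the back. Origin: centre of its underside, on the bench. x points from the knob (front, robot's side) to the hinge (back), y to the left, z up. The platform's hinge axis runs along y at x = +70, z = 85 mm.
- dial (a point): Centre of the round white tilt dial (64 mm) at the base's right side (base frame x = -30, y = -98, z = 48 mm), facing the front and up at 45 degrees. Its needle, geared to the platform, turns 8 times as far as the platform: it leans right when the platform's front is low and points up, between the two long marks (+-0.16 rad), at level.
- knob_grip (a point): Middle of the rim of the round black fluted hand knob (44 mm diameter, rim 24 mm high, 10 mm free below it), 117 mm in front of the base's origin (-x), 66 mm above the bench. z is the knob's axis, pointing out of the base, leaning 30 degrees from vertical to the base's -x. Turns with the knob. Takes 0.2 N m and stays where left; a 25 N grip is enough.
- tilt_knob (a joint): Angle of the hand knob, rad. Grows when the knob is turned clockwise as seen from above (looking at its face). Reads 0 at level; starts between -2.5 and -1.3, so it needs about a quarter to half a turn clockwise. End stops at -2.7 and +1.0.
- platform (a joint): Tilt of the hinged platform, rad: 0 is level, negative when its front (the robot's side) is low, positive when it is high. Driven only by the knob: 0.05 rad per rad of the knob, clockwise raises the front. Starts between -0.125 and -0.065.
- channel_home (a point): Point on the channel floor of the aluminium platform (145 x 94 mm) where the centre of the foot's underside stands when fully home against the stop. Tilts with the platform. x runs along the channel from mouth to stop, z is normal to the floor. At level: 25 mm behind (+x) the base's origin, 95 mm above the bench. The stop is at x = +40 mm, 14 mm high.
- channel_mouth (a point): Point on the floor on the channel's centre line at the outer end of the flared guides, x = -60 mm from channel_home. Rails run from x = -45 to +45 of channel_home, inner width 63 mm; lips on them have undersides 9 and tops 13 mm above the floor, with a 52 mm slot between; outer width 80 mm. The bare floor runs on as a tongue to x = -85 mm.
- catch (a joint): Sprung steel catch in the left (+y) rail near the mouth, m: 0 when fully out in the channel; grows as the passing foot pushes it back sideways (about 6 mm; about 5 N of push along the channel), and snaps back to 0 behind the step in the foot's left edge when the foot is home. Dark thumb piece outside the rail.
- camera_head: Loose inspection-camera head, 0.25-0.5 kg, on the bench to the right of the knob. Grey box 76 (x) x 44 (y) mm, 16 to 64 mm above the underside (grip its 44 mm width there), on a foot 80 x 60 x 6 mm; 44 mm wide between. Left edge of the foot is cut back 9 mm over its rear 14 mm. Origin: centre of the foot's underside. x points to the 34 mm lens, which sticks out 20 mm and leads.
- pliers: Bystander: blue-handled pliers lying on the bench near the front edge, 145 x 50 x 11 mm. Leave alone.
- heatsink: Bystander: finned aluminium heatsink, 26 x 60 x 30 mm, on the bench to the right of the base. Leave alone.
- solder_reel: Bystander: reel with black flanges and bleft wire, 52 mm across, 40 mm high, standing on the bench to the left of the base. Leave alone.

How it is judged (in metres and radians):
On the way, in this order (a step that is already met when the one before it is completed fails the run):
1. the platform is level within 0.02 rad, the camera head not yet in the channel (value of joint platform between -0.02 and 0.02 rad and distance between camera_head and channel_home above 0.07 m), for 0.3 s.
2. the camera head is home in the channel with the catch snapped out behind it (x of camera_head in the frame of channel_home above -0.004 m and distance between camera_head and channel_home below 0.006 m and value of joint catch below 0.002 m), for 0.2 s.
At the end, for the whole second after the job is handed in: The platform is level within 0.02 rad (1.1 degrees); the camera head stands in the channel lens first, its foot within 4 mm of fully home along the channel, the catch snapped out behind it (within 2 mm of its rest), at rest (all of step 2 and value of joint platform between -0.02 and 0.02 rad and angle between the x axis of camera_head and the x axis of channel_home, either way round below 0.1 rad and linear speed of camera_head below 0.02 m/s); the robot touches nothing.
It fails at once if the camera head is tipped more than 30 degrees (angle between camera_head's own z axis and vertical above 0.52 rad).
It fails at once if a bystander is moved more than 20 mm (distance of any of pliers, heatsink, solder_reel from where it was at the start of the episode above 0.02 m).
It also fails if it takes over 58 s, if anything falls off the work surface, if the arm or the gripper's body presses on something with over 40 N, if the wrist force passes 120 N, or if a joint passes its speed limit or range.

### The arm

A 6-joint arm with a two-finger parallel gripper is mounted at the origin on a cart in front of the work surface, level with it; the furniture and walls round the work are solid. World frame = base frame: x ahead of the robot, y to its left, z up, the work surface at z = 0. Lengths are in mm, angles in rad, forces in N, time in s.
With the tool pointing down it reaches from about 350 to 975 mm from the base axis. Payload 7.1 kg.
Tool frame: the origin (TCP) lies at the very end of the fingers, on their centre line; the grasp point (between the pads) lies 19 mm behind it; z points along the fingers, y is the direction in which the jaws open and shut (so a half turn about z gives the same grasp; the last joint's range is limited). The gripper opens to 88 mm and grips with 3 to 60 N. Pads are 20 mm wide; open, the fingers measure 115 mm over their backs; the gripper's body (75 mm by 178 mm) begins 61 mm behind the grasp point.
Start: joints at [1.296, 0.423, 1.63, -0, 1.089, -0.019], TCP at [158.106, 604.655, 222.675] pointing down, gripper open.
Joint ranges: [-3, 3], [-0.9, 2.11], [0.09, 2.58], [-1.31, 4.45], [0.11, 2.69], [-2.54, 2.54]. Speed limits (rad/s): [2.39, 2.39, 3.01, 3.14, 3.14, 3.14].

### API

Orientations are given as a unit quaternion [w, x, y, z].
In Python, from rig import env, cams, ticket gives the robot as it stands.
- The arm moves only by the tool play_rows, never from a script. Its argument "increments" is a list of rows, each a list of 7 numbers: the shift along the tool's x, y, z in cm, then the turn, a rotation vector about the tool's x, y, z in rad, then the opening, from 0 (shut) to 1 (fully open). In form: [[tx, ty, tz, wx, wy, wz, hand], ...]. A call has 1 to 12 rows; each row shifts and turns the commanded pose from where the row before left it, along the tool's axes as they then stand; what a row does not reach is not made up. A row lasts 1/12 s, in which the tool goes at most 41.7 mm and 7.16 degrees, less where a joint would pass 70% of its speed; a pose out of reach is approached as far as the arm can. A call is refused whole if a number of a shift passes 4.17 or a number of a turn 0.125, either way. A call with a gripper value outside its range is refused whole. The fingers move at their own pace and stop on an object; "newtons" is the grip in N (left out, the last holds). Time passes only in rows, so rows that do not move let the fingers close. It gives the time, the measured TCP pose, the force and the opening at its end, in the units of the state.
- env.observe(): the state, without advancing time (a new reading comes with each control period).
- cams.camera(name): name is "scene" or "top" or "wrist"; returns a dict with "image" (400x640x3 uint8, red, green, blue), "mtx" (3x3 intrinsics, pixels), "R" (3x3) and "t" (3): a world point X has camera coordinates R X + t; the wrist camera has in their place "T_tool_cam" (4x4, takes a point from camera to tool coordinates, whose origin is the TCP and whose axes are the flange's). Camera axes: x right, y down, z forward; pixel columns grow to the right and rows downward; lengths in mm; the calibration is good to about 2 mm. The wrist camera is an equidistant fisheye: a pixel r from the principal point sees the ray r / f radians off the axis. A picture is of the moment at which its call begins: read the wrist's pose just before it. There is no depth.
- ticket.sign_off(): hands the job in, once; it reports no verdict.
The state is a dict: "clock": time; "qpos": joint angles; "dq": joint speeds; "joint_efforts": joint torques, N m; "ee_pos": TCP position; "tool_rot": TCP orientation; "ft_force": force on the tool from outside, world axes, zero at the start; "torque": the same for the moment, N m; "grip_width": opening from 0.0 (shut) to 1.0 (fully open).
Only numpy, scipy, OpenCV 4.12 (cv2) and the standard library are available. Lean on these libraries where they do the work, as an engineer would, in place of code of your own. Each camera call takes 0.05 s, during which the arm holds its last target.

## Working session

There is one attempt and no reset: what is moved stays moved. The work goes in short steps, Python scripts to look and compute and a tool call to move; the robot and the scene stay as the last step left them, time stands still between calls to the robot, and variables do not carry over. Pictures are saved under pics/ and viewed, and the job is handed in when it is done.

Besides the shell and the picture viewer there is one more tool, called after "Call:" as a command line: name --pt "numbers of a row" for each row, then --argument value for the rest. play_rows: Moves the arm, as the interface text tells. Its arguments: {"type":"object","properties":{"increments":{"type":"array","items":{"type":"array","items":{"type":"number"}}},"newtons":{"type":"number"}},"required":["increments"]}

```bash
ls; mkdir -p pics; python3 - <<'E'
from rig import env,cams,ticket
import cv2
print(env.observe())
for n in ["scene","top","wrist"]:
    c=cams.camera(n); cv2.imwrite(f"pics/{n}0.png",c["image"][:,:,::-1])
    print(n,{k:v for k,v in c.items() if k!="image"})
E
```

```text
pics
{'clock': 0.0, 'qpos': array([ 1.29600993e+00,  4.23810436e-01,  1.63067614e+00, -2.53612665e-05,
        1.08860744e+00, -1.89798709e-02]), 'dq': array([ 0.00084072,  0.00014359,  0.00097852,  0.00036984, -0.0006539 ,
        0.00053578]), 'joint_efforts': array([-4.50054804e-04, -5.44631696e+01, -2.73669952e+01,  6.42851740e-02,
        2.26242008e-02, -1.65954016e-04]), 'ee_pos': array([157.96127488, 604.13979351, 221.92613217]), 'tool_rot': array([-9.87565757e-05,  1.27548941e-01,  9.91831994e-01, -7.44239409e-04]), 'ft_force': array([-1.35623251,  0.62855345,  0.66068875]), 'torque': array([ 0.02374275, -0.06144049, -0.0320612 ]), 'grip_width': 1.0049856009481553}
scene {'mtx': array([[419.3264189 ,   0.        , 318.61591536],
       [  0.        , 419.3264189 , 200.7193463 ],
       [  0.        ,   0.        ,   1.        ]]), 'R': array([[-0.5699236 , -0.82169614,  0.00159685],
       [-0.57528188,  0.397623  , -0.71480536],
       [ 0.58671786, -0.40830308, -0.69932163]]), 't': array([276.36510886, 423.6758583 , 606.91073946])}
top {'mtx': array([[372.17690331,   0.   
[... 157 characters left out ...]
950208, -0.01419354],
       [-0.98480745, -0.02532636, -0.17179311],
       [ 0.1713481 ,  0.01881908, -0.9850308 ]]), 't': array([-82.60216669, 571.17696386, 861.72985619])}
wrist {'mtx': array([[309.70691629,   0.        , 323.69964966],
       [  0.        , 309.70691629, 193.52956886],
       [  0.        ,   0.        ,   1.        ]]), 'T_tool_cam': array([[-4.45962026e-04, -9.69299574e-01, -2.45882365e-01,
         6.66970905e+01],
       [ 9.99999755e-01, -2.99703574e-04, -6.32251000e-04,
         1.89920788e-01],
       [ 5.39148801e-04, -2.45882586e-01,  9.69299470e-01,
        -1.62203737e+02],
       [ 0.00000000e+00,  0.00000000e+00,  0.00000000e+00,
         1.00000000e+00]])}
```

View pics/scene0.png

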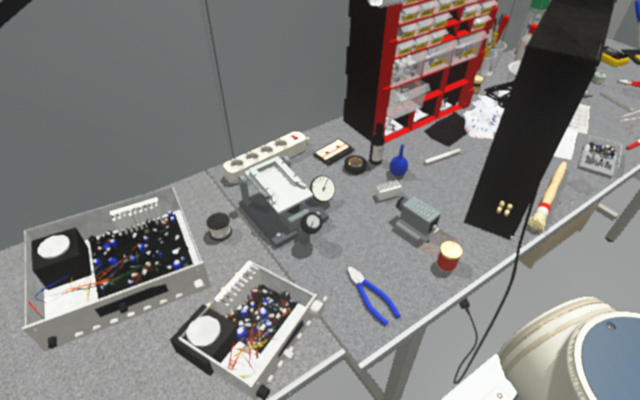

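View pics/top0.png

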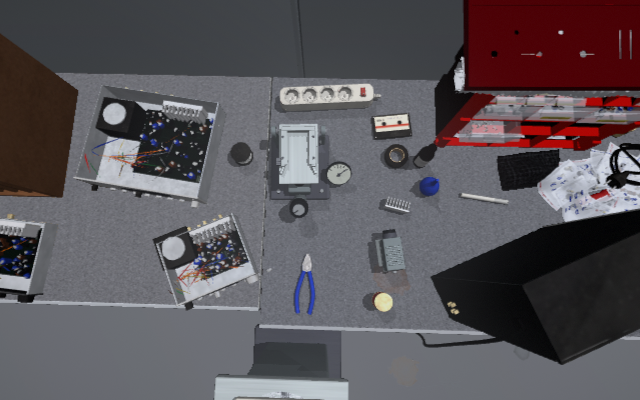

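View pics/wrist0.png

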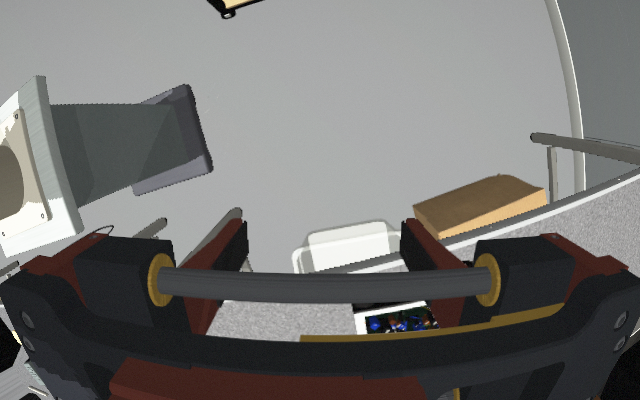

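The top view shows the base around (298,165), the knob at (299,208), the camera head at (390,252), the pliers at (305,285), the heatsink at (397,205) and the reel at (241,152). Next I'll zoom in.

```bash
python3 - <<'E'
import cv2
a=cv2.imread("pics/top0.png")
cv2.imwrite("pics/t1.png",cv2.resize(a[105:300,255:425],None,fx=3,fy=3,interpolation=cv2.INTER_CUBIC))
a=cv2.imread("pics/scene0.png")
cv2.imwrite("pics/s1.png",cv2.resize(a[140:290,220:450],None,fx=3.4,fy=3.4,interpolation=cv2.INTER_CUBIC))
E
```

```text
(no output)
```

View pics/t1.png

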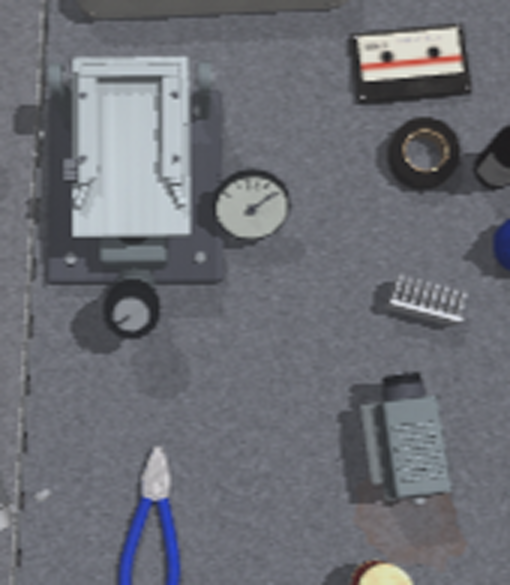

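View pics/s1.png

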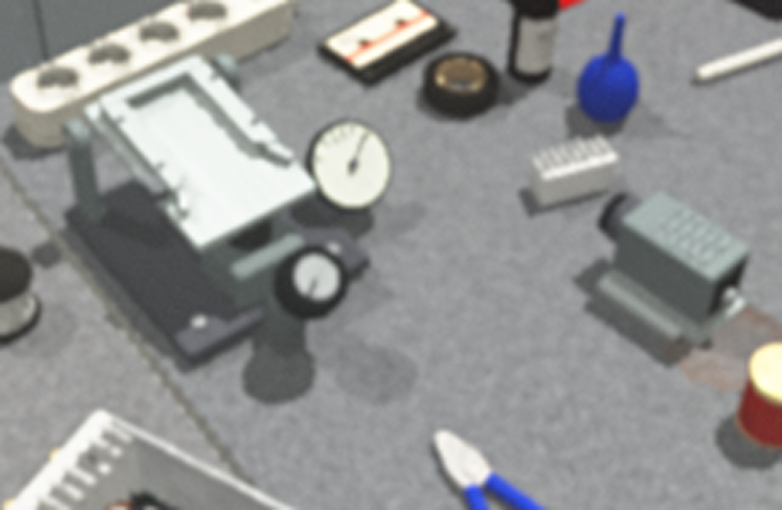

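```bash
cat > h.py <<'E'
import numpy as np, cv2
from scipy.optimize import least_squares
from scipy.spatial.transform import Rotation as Ro
from rig import env,cams,ticket
def proj(c,X):
    X=np.atleast_2d(X); p=X@c["R"].T+c["t"]; q=p@c["mtx"].T; return q[:,:2]/q[:,2:]
def pose(x,y,a,P):
    P=np.atleast_2d(P); c,s=np.cos(a),np.sin(a)
    return np.c_[x+c*P[:,0]-s*P[:,1], y+s*P[:,0]+c*P[:,1], P[:,2]]
def wq(o):
    q=o["tool_rot"]; return Ro.from_quat([q[1],q[2],q[3],q[0]]).as_matrix()
def wproj(c,ee,Rt,X):
    T=np.array(c["T_tool_cam"]); Xt=(np.atleast_2d(X)-ee)@Rt
    p=(Xt-T[:3,3])@T[:3,:3]; r=np.hypot(p[:,0],p[:,1]); th=np.arctan2(r,p[:,2]); f=c["mtx"][0,0]
    return np.c_[c["mtx"][0,2]+f*th*p[:,0]/r, c["mtx"][1,2]+f*th*p[:,1]/r]
E
cat > fit.py <<'E'
from h import *
T=cams.camera("top");S=cams.camera("scene")
tc=lambda u,v:(u/3+255-.33,v/3+105-.33); sc=lambda u,v:(u/3.4+220-.35,v/3.4+140-.35)
def fit(obs,x0):
    f=lambda p:np.concatenate([ (proj(c,pose(*p,P))-uv).ravel() for c,P,uv in obs])
    r=least_squares(f,x0,loss="soft_l1"); print(r.x); print(r.fun.reshape(-1,2).round(1)); return r.x
base=[(T,[-85,75,16],tc(47,281)),(T,[-85,-75,16],tc(222,279)),(T,[-30,-98,48],tc(251,206)),(T,[-123,0,76.4],tc(131,315)),
(S,[-30,-98,48],sc(352,165)),(S,[-123,0,76.4],sc(316,276))]
fit(base,[550,50,0])
cam=[(T,[38,22,64],tc(383,402)),(T,[38,-22,64],tc(433,396)),(T,[-38,-22,64],tc(450,492)),(T,[-38,22,64],tc(395,500)),
(S,[38,22,64],sc(622,232)),(S,[38,-22,64],sc(662,193)),(S,[-38,-22,64],sc(748,248)),(S,[-38,22,64],sc(710,284))]
fit(cam,[400,-150,0])
E
python3 fit.py
```

```text
[671.2087801  -24.2942058  -31.38046338]
[[-0.3  0.1]
 [ 0.4  0.2]
 [-0.   0.3]
 [-0.2 -0.3]
 [-0.2 -0.2]
 [ 0.1 -0.1]]
[ 450.67526296 -253.19950559    6.42844658]
[[-1.3  0.1]
 [ 0.5 -0.1]
 [-0.   0.5]
 [-0.5  0. ]
 [-1.1 -3.1]
 [-0.7 -0.9]
 [ 1.8  0.4]
 [ 0.9 -0.1]]
```

```bash
cat >> h.py <<'E'
def ray(c,uv):
    d=c["R"].T@np.linalg.inv(c["mtx"])@np.array([uv[0],uv[1],1.]); o=-c["R"].T@c["t"]; return o,d
def onz(c,uv,z):
    o,d=ray(c,uv); return o+d*(z-o[2])/d[2]
def needle(c,cen,tip,yaw):
    # direction in dial plane; angle >0 = leans right(-y)
    up=np.array([np.cos(yaw)*.7071,np.sin(yaw)*.7071,.7071]); rt=np.array([np.sin(yaw),-np.cos(yaw),0]); n=np.cross(rt,up)
    C=B+Ro.from_euler('z',yaw).apply([-30,-98,48]); 
    P=[]
    for uv in(cen,tip):
        o,d=ray(c,uv); P.append(o+d*((C-o)@n)/(d@n))
    v=P[1]-P[0]; return np.arctan2(v@rt,v@up),v
B=np.array([671.2,-24.3,0]); YAW=0.0355
E
python3 - <<'E'
from h import *
T=cams.camera("top");S=cams.camera("scene")
tc=lambda u,v:(u/3+255-.33,v/3+105-.33); sc=lambda u,v:(u/3.4+220-.35,v/3.4+140-.35)
print(needle(T,tc(251,206),tc(277,190),YAW),needle(S,sc(352,165),sc(366,134),YAW))
print("black",onz(S,(467,228),0),onz(S,(538,236),0),onz(T,(433,275),0), onz(T,(433,275),300))
print("can",onz(T,(384,302),40),onz(S,(448,265),0)); print("sink",onz(T,tc(428,300),30))
print("pliers",onz(T,(307,257),5))
E
```

```text
(np.float64(0.9512122082985734), array([ 11.2972703 , -20.5504664 ,  10.56076402])) (np.float64(0.9342560951795472), array([ 11.40489769, -20.05232171,  10.68600402]))
black [ 384.17428688 -350.12553874    0.        ] [ 2.75231184e+02 -4.64586686e+02 -1.13686838e-13] [ 403.81595347 -364.65930097    0.        ] [ 408.05224055 -275.73382361  300.        ]
can [ 338.6833777  -236.39793859   40.        ] [ 335.27254339 -233.82286725    0.        ]
sink [ 573.50105927 -271.99135012   30.        ]
pliers [439.17894574 -50.58861615   5.        ]
```

```bash
cat >> h.py <<'E'
from scipy.linalg import expm,logm
def M(R,t):
    T=np.eye(4);T[:3,:3]=R;T[:3,3]=t;return T
def cur():
    o=env.observe(); return M(wq(o),o["ee_pos"])
def step(r): return M(Ro.from_rotvec(r[3:6]).as_matrix(),np.array(r[:3])*10)
def plan(T0,T1,n,show=True):
    r=np.real(expm(logm(np.linalg.inv(T0)@T1)/n))
    row=np.r_[np.round(r[:3,3]/10,2),np.round(Ro.from_matrix(r[:3,:3]).as_rotvec(),3)]
    P=[T0]
    for i in range(n):P.append(P[-1]@step(row))
    e=np.linalg.inv(T1)@P[-1]
    print(n,"x",row.tolist(),"err",(e[:3,3]).round(1),Ro.from_matrix(e[:3,:3]).as_rotvec().round(3),"|t|",np.linalg.norm(row[:3]).round(2),"|w|",np.linalg.norm(row[3:]).round(3))
    if show: print("path",[p[:3,3].round().astype(int).tolist() for p in P[::max(1,n//5)]])
    return P[-1]
def tool(z,y):
    z=np.array(z,float);z/=np.linalg.norm(z);y=np.array(y,float);y-=z*(y@z);y/=np.linalg.norm(y)
    return np.c_[np.cross(y,z),y,z]
def b2w(P): return B+Ro.from_euler('z',YAW).apply(P)
def st():
    o=env.observe(); print("t",o["clock"],"ee",o["ee_pos"].round(1),"q",o["qpos"].round(2),"F",o["ft_force"].round(1),"tau",o["torque"].round(2),"g",round(o["grip_width"],3))
E
python3 - <<'E'
from h import *
a=Ro.from_euler('z',YAW).apply([-.5,0,.8660])
kg=b2w([-117,0,66]); y=Ro.from_euler('z',YAW).apply([0,1,0])
T1=M(tool(-a,y),kg+a*110)
print(kg,T1[:3,3]); plan(cur(),T1,22); st()
E
```

```text
[554.27371688 -28.45262765  66.        ] [499.30837012 -30.40471757 161.26      ]
22 x [-1.78, -2.7, 0.71, -0.003, -0.024, -0.013] err [-1.4  0.3 -4.4] [ 0.011 -0.006 -0.005] |t| 3.31 |w| 0.027
path [[158, 605, 222], [203, 483, 196], [256, 363, 176], [317, 247, 163], [385, 133, 158], [459, 23, 161]]
t 0.35 ee [158.1 604.5 222.5] q [ 1.3   0.42  1.63 -0.    1.09 -0.02] F [-1.  -0.2 -0.1] tau [-0.03  0.02 -0.  ] g 1.003
```

```bash
python3 - <<'E'
from h import *
a=Ro.from_euler('z',YAW).apply([-.5,0,.8660])
kg=b2w([-117,0,66]); y=Ro.from_euler('z',YAW).apply([0,1,0])
Ta=M(tool([0,0,-1],y),[440,-25,240]); 
P=plan(cur(),Ta,20)
plan(P,M(tool(-a,y),kg+a*110),8)
E
```

```text
20 x [-1.78, -2.97, -0.09, -0.0, -0.0, -0.015] err [-3.6  1.3 -0.7] [ 0.     0.    -0.009] |t| 3.46 |w| 0.015
path [[158, 605, 222], [200, 473, 226], [250, 343, 230], [307, 217, 233], [372, 95, 237], [444, -24, 241]]
8 x [-0.45, -0.11, 1.14, 0.0, -0.065, 0.001] err [0.6 0.3 0.2] [-0.002  0.004 -0.   ] |t| 1.23 |w| 0.065
path [[444, -24, 241], [448, -24, 229], [453, -25, 218], [459, -26, 207], [466, -27, 197], [473, -28, 187], [481, -29, 178], [490, -29, 169], [499, -30, 161]]
```

Call:
play_rows --pt "-1.78 -2.97 -0.09 0 0 -0.015 1" --pt "-1.78 -2.97 -0.09 0 0 -0.015 1" --pt "-1.78 -2.97 -0.09 0 0 -0.015 1" --pt "-1.78 -2.97 -0.09 0 0 -0.015 1" --pt "-1.78 -2.97 -0.09 0 0 -0.015 1" --pt "-1.78 -2.97 -0.09 0 0 -0.015 1" --pt "-1.78 -2.97 -0.09 0 0 -0.015 1" --pt "-1.78 -2.97 -0.09 0 0 -0.015 1" --pt "-1.78 -2.97 -0.09 0 0 -0.015 1" --pt "-1.78 -2.97 -0.09 0 0 -0.015 1"

```text
clock: 1.18
ee_pos: [277.4, 278.4, 231.9]
tool_rot: [0.0, 0.052, 0.999, 0.0]
ft_force: [0.6, 0.6, 0.2]
grip_width: 1.002
```

Call:
play_rows --pt "-1.78 -2.97 -0.09 0 0 -0.015 1" --pt "-1.78 -2.97 -0.09 0 0 -0.015 1" --pt "-1.78 -2.97 -0.09 0 0 -0.015 1" --pt "-1.78 -2.97 -0.09 0 0 -0.015 1" --pt "-1.78 -2.97 -0.09 0 0 -0.015 1" --pt "-1.78 -2.97 -0.09 0 0 -0.015 1" --pt "-1.78 -2.97 -0.09 0 0 -0.015 1" --pt "-1.78 -2.97 -0.09 0 0 -0.015 1" --pt "-1.78 -2.97 -0.09 0 0 -0.015 1" --pt "-1.78 -2.97 -0.09 0 0 -0.015 1"

```text
clock: 2.02
ee_pos: [444.2, -25.3, 240.9]
tool_rot: [0.0, -0.022, 1.0, -0.0]
ft_force: [0.4, 0.3, 0.2]
grip_width: 0.997
```

Call:
play_rows --pt "-0.45 -0.11 1.14 0 -0.065 0.001 0.8" --pt "-0.45 -0.11 1.14 0 -0.065 0.001 0.8" --pt "-0.45 -0.11 1.14 0 -0.065 0.001 0.8" --pt "-0.45 -0.11 1.14 0 -0.065 0.001 0.8" --pt "-0.45 -0.11 1.14 0 -0.065 0.001 0.8" --pt "-0.45 -0.11 1.14 0 -0.065 0.001 0.8" --pt "-0.45 -0.11 1.14 0 -0.065 0.001 0.8" --pt "-0.45 -0.11 1.14 0 -0.065 0.001 0.8" --pt "0 0 0 0 0 0 0.8" --pt "0 0 0 0 0 0 0.8"

```text
clock: 2.85
ee_pos: [495.6, -27.3, 163.8]
tool_rot: [0.245, -0.019, 0.969, 0.009]
ft_force: [0.5, -1.0, 0.5]
grip_width: 0.801
```

```bash
cat > look.py <<'E'
from h import *
import sys
n,name=sys.argv[1:3]; st(); c=cams.camera(n); im=c["image"][:,:,::-1].copy()
np.save("pics/%s.npy"%name,cur())
if len(sys.argv)>3:
    u0,u1,v0,v1=map(int,sys.argv[3:7]); k=min(800/(u1-u0),600/(v1-v0)); im=cv2.resize(im[v0:v1,u0:u1],None,fx=k,fy=k,interpolation=cv2.INTER_CUBIC); print("k",k)
cv2.imwrite("pics/%s.png"%name,im)
E
python3 look.py wrist w1; python3 look.py scene s2
```

```text
t 2.85 ee [495.6 -27.3 163.8] q [-0.14  0.2   2.27  0.46  0.2  -2.18] F [ 0.5 -1.   0.5] tau [ 0.04  0.23 -0.02] g 0.801
t 2.9 ee [496.2 -27.4 164.4] q [-0.14  0.2   2.27  0.46  0.2  -2.18] F [-0.7  0.5 -0.1] tau [0.03 0.2  0.03] g 0.797
```

View pics/w1.png

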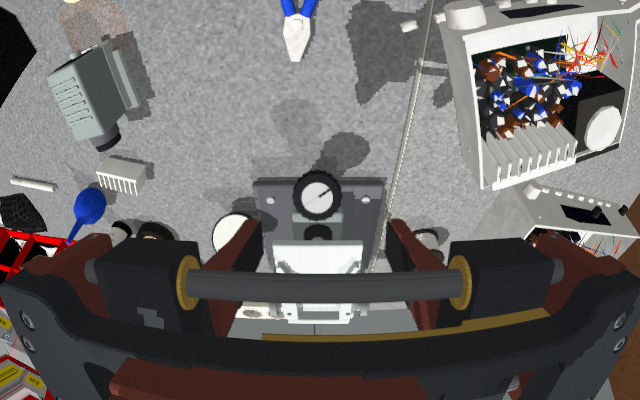

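View pics/s2.png

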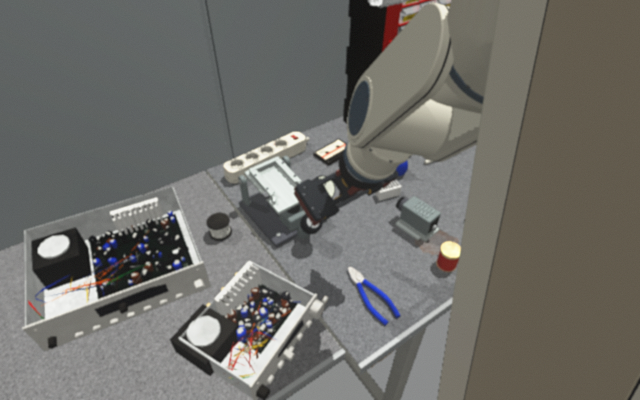

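Wrist view: the knob sits at (318,194) between the fingers, so the alignment looks right. j5 is low at 0.20, so I'll advance part-way and watch it.

Call:
play_rows --pt "0 0 0.8 0 0 0 0.8" --pt "0 0 0.8 0 0 0 0.8" --pt "0 0 0.8 0 0 0 0.8" --pt "0 0 0.8 0 0 0 0.8" --pt "0 0 0.8 0 0 0 0.8" --pt "0 0 0 0 0 0 0.8"

```text
clock: 3.45
ee_pos: [516.1, -26.0, 129.0]
tool_rot: [0.246, -0.019, 0.969, 0.009]
ft_force: [-0.0, 0.2, -0.6]
grip_width: 0.8
```

```bash
python3 look.py wrist w2 170 470 100 325; python3 - <<'E'
from h import *
a=Ro.from_euler('z',YAW).apply([-.5,0,.8660])
T=cur(); c=cams.camera("wrist")
pts={"face":[-123,0,76.4],"kgrip":[-117,0,66],"dial":[-30,-98,48],"fr":[-85,-75,16],"fl":[-85,75,16]}
for k,p in pts.items(): 
    q=wproj(c,T[:3,3],T[:3,:3],b2w(p))[0]; print(k,q.round(1),((q-[170,100])*800/300).round())
print("tool z",T[:3,2],-a, "ang",np.arccos(T[:3,2]@-a))
E
```

```text
t 3.45 ee [516.1 -26.  129. ] q [-0.13  0.31  2.26  0.77  0.12 -2.48] F [-0.   0.2 -0.6] tau [-0.    0.23  0.  ] g 0.8
k 2.6666666666666665
face [317.7 210.1] [394. 294.]
kgrip [317.9 206. ] [394. 283.]
dial [227.4 251.1] [153. 403.]
fr [243.8 193.1] [197. 248.]
fl [393.3 193. ] [595. 248.]
tool z [ 0.47590708  0.02748313 -0.87906606] [ 0.49968497  0.01774627 -0.866     ] ang 0.029580063447508458
```

View pics/w2.png

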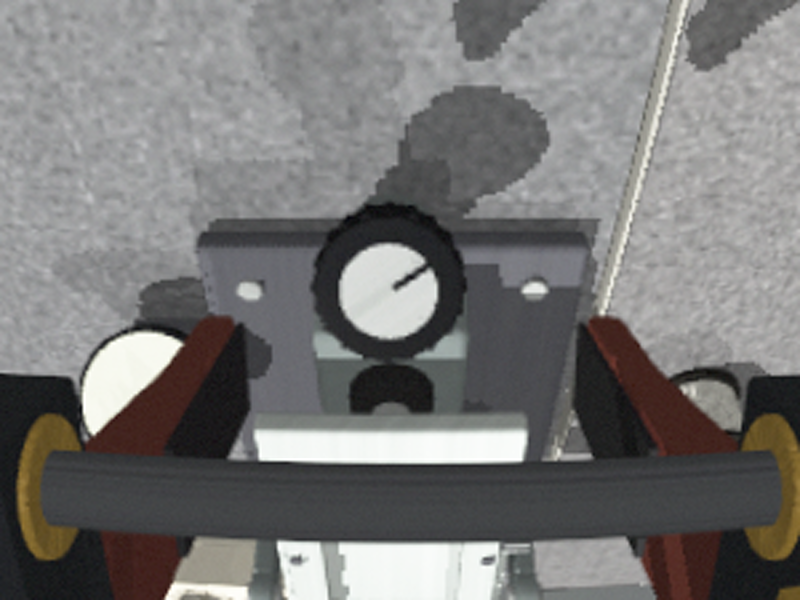

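The knob face is at crop (389,291) and I predicted (394,294). That's under 1 mm off, so the base fit holds. But j5 is nearly at its lower limit here, so I need a kinematic model to choose the wrist configuration.

```bash
cat > kin.py <<'E'
from h import *
def Ry(a): return Ro.from_euler('y',a).as_matrix()
def Rz(a): return Ro.from_euler('z',a).as_matrix()
def fkR(q): return Rz(q[0])@Ry(q[1]+q[2])@Rz(q[3])@Ry(q[4])@Rz(q[5])
def fk(q,p):
    h,r0,a2,a3,e,d=p; R=fkR(q)
    w=np.array([0,0,h])+Rz(q[0])@(np.array([r0,0,0])+Ry(q[1])@[0,0,a2]+Ry(q[1]+q[2])@[e,0,a3])
    return w+R[:,2]*d
E
python3 - <<'E'
from kin import *
o=env.observe(); q=o["qpos"]; print(q, wq(o).round(3)); R=fkR(q);print(R.round(3)); print((R.T@wq(o)).round(3))
S=[([1.29600993,.423810436,1.63067614,0,1.08860744,-.01898],[157.96,604.14,221.93]),([-.14,.2,2.27,.46,.2,-2.18],[495.6,-27.3,163.8]),(q,o["ee_pos"])]
w=[1,.2,1]
f=lambda p:np.concatenate([k*(fk(qq,p)-x) for k,(qq,x) in zip(w,S)]+[(p-[350,0,450,450,0,280])*.003])
r=least_squares(f,[350,0,450,450,0,280]); print(r.x.round(1),r.fun.round(1))
E
```

```text
[-0.12561549  0.30385747  2.25728703  0.76791485  0.1252394  -2.47832758] [[-0.878 -0.042  0.476]
 [-0.033  0.999  0.027]
 [-0.477  0.008 -0.879]]
[[ 0.042 -0.878  0.476]
 [-0.999 -0.033  0.027]
 [-0.008 -0.477 -0.879]]
[[ 0. -1. -0.]
 [ 1.  0. -0.]
 [ 0. -0.  1.]]
[ 428.3 -116.2  681.9  585.5  123.7  446.3] [11.4 -3.2 -0.   0.3 -0.6  1.2 -0.1 -0.  -0.2  0.2 -0.3  0.7  0.4  0.4
  0.5]
```

Call:
play_rows --pt "0.7 0 -2 0 0.05 0 0.8" --pt "0.7 0 -2 0 0.05 0 0.8" --pt "0.7 0 -2 0 0.05 0 0.8" --pt "0.7 0 -2 0 0.05 0 0.8" --pt "0.7 0 -2 0 0.05 0 0.8" --pt "0 0 0 0 0 0 0.8" --pt "0 0 0 0 0 0 0.8"

```text
clock: 4.13
ee_pos: [457.2, -26.5, 195.7]
tool_rot: [0.148, -0.023, 0.989, 0.012]
ft_force: [-0.7, -1.3, -0.6]
grip_width: 0.801
```

```bash
python3 - <<'E'
from h import *
o=env.observe(); print(repr(o["qpos"]),repr(o["ee_pos"]),o["clock"])
E
```

```text
array([-0.1305053 ,  0.10370334,  2.19574348,  0.13075273,  0.55618753,
       -1.84804333]) array([457.16848817, -26.5048465 , 195.74813265]) 4.1333
```

Call:
play_rows --pt "0 2 -1 0 0 0 0.8" --pt "0 2 -1 0 0 0 0.8" --pt "0 2 -1 0 0 0 0.8" --pt "0 2 -1 0.05 0 0 0.8" --pt "0 0 0 0 0 0 0.8" --pt "0 0 0 0 0 0 0.8"

```text
clock: 4.63
ee_pos: [440.7, 52.5, 232.6]
tool_rot: [0.146, -0.022, 0.989, -0.009]
ft_force: [-0.5, -0.4, 0.3]
grip_width: 0.798
```

```bash
python3 - <<'E'
from h import *
o=env.observe(); print(repr(o["qpos"]),repr(o["ee_pos"]),o["clock"])
E
```

```text
array([ 0.12515763,  0.01336432,  2.18196964, -0.07810534,  0.6583583 ,
       -1.43465456]) array([440.72238209,  52.54517015, 232.61610812]) 4.6333
```

```bash
cat > kin.py <<'E'
from h import *
def Ry(a): return Ro.from_euler('y',a).as_matrix()
def Rz(a): return Ro.from_euler('z',a).as_matrix()
def fkR(q): return Rz(q[0])@Ry(q[1]+q[2])@Rz(q[3])@Ry(q[4])@Rz(q[5]+np.pi/2)
def fk(q,p):
    h,r0,a2,a3,e,d,l=p; R=fkR(q)
    w=np.array([0,0,h])+Rz(q[0])@(np.array([r0,l,0])+Ry(q[1])@[0,0,a2]+Ry(q[1]+q[2])@[e,0,a3])
    return w+R[:,2]*d
S=[([1.29600993,.423810436,1.63067614,0,1.08860744,-.01898],[158,604.4,222.2]),
([-0.12561549,0.30385747,2.25728703,.76791485,.1252394,-2.47832758],[516.1,-26,129]),
([-0.1305053 ,  0.10370334,  2.19574348,  0.13075273,  0.55618753,-1.84804333],[457.16848817, -26.5048465 , 195.74813265]),
([ 0.12515763,  0.01336432,  2.18196964, -0.07810534,  0.6583583 ,-1.43465456],[440.72238209,  52.54517015, 232.61610812])]
p0=np.array([350,0,450,450,0,280,0.])
f=lambda p:np.concatenate([(fk(qq,p)-x) for (qq,x) in S]+[(p-p0)*.005])
r_=least_squares(f,p0); P=r_.x
lo=np.array([-3,-.9,.09,-1.31,.11,-2.54]);hi=np.array([3,2.11,2.58,4.45,2.69,2.54])
def ik(T,q0):
    g=lambda q:np.r_[(fk(q,P)-T[:3,3])/10,Ro.from_matrix(T[:3,:3].T@fkR(q)).as_rotvec()*30]
    r=least_squares(g,np.clip(q0,lo+1e-3,hi-1e-3),bounds=(lo-.5,hi+.5)); return r.x,r.cost
E
python3 - <<'E'
from kin import *
print(P.round(1),r_.fun.round(1))
a=Ro.from_euler('z',YAW).apply([-.5,0,.8660]); kg=b2w([-117,0,66]); y0=np.array([0,1,0])
for tl in [0.30,.4,.5,.5236,.6,.7]:
  z=[np.sin(tl)*np.cos(YAW),np.sin(tl)*np.sin(YAW),-np.cos(tl)]
  for s in [[-.1,.5,2.1,0,.3,-1.5],[-.1,.5,2.1,3.14,.3,1.5],[-.1,.5,2.1,1.57,.3,1.5]]:
    q,c=ik(M(tool(z,[-YAW,1,0]),kg+a*4+19*np.array(z)),np.array(s)); print(tl,q.round(2),round(c,3))
E
```

```text
[311.1  -1.9 564.3 486.   76.1 310.   11.9] [-0.  -0.  -0.  -0.  -0.   0.   0.1  0.  -0.1 -0.1 -0.   0.1 -0.2 -0.
  0.6  0.2  0.4  0.2  0.1]
0.3 [-0.09  0.52  2.07  0.15  0.26 -1.84] 0.0
0.3 [-0.09  0.52  2.07  3.29 -0.26  1.3 ] 0.0
0.3 [-0.09  0.52  2.07  3.29 -0.26  1.3 ] 0.0
0.4 [-0.1   0.52  2.13  0.51  0.11 -2.2 ] 0.0
0.4 [-0.1   0.52  2.13  3.65 -0.11  0.94] 0.0
0.4 [-0.1   0.52  2.13  3.65 -0.11  0.94] 0.0
0.5 [-0.11  0.53  2.19 -0.79 -0.1  -0.91] 0.0
0.5 [-0.11  0.53  2.19  2.35  0.1   2.23] 0.0
0.5 [-0.11  0.53  2.19  2.35  0.1   2.23] 0.0
0.5236 [-0.11  0.53  2.2  -0.59 -0.13 -1.11] 0.0
0.5236 [-0.11  0.53  2.2   2.55  0.13  2.03] 0.0
0.5236 [-0.11  0.53  2.2   2.55  0.13  2.03] 0.0
0.6 [-0.12  0.55  2.24 -0.35 -0.26 -1.36] 0.0
0.6 [-0.12  0.55  2.24  2.79  0.26  1.78] 0.0
0.6 [-0.12  0.55  2.24  2.79  0.26  1.78] 0.0
0.7 [-0.12  0.57  2.27 -0.26 -0.39 -1.45] 0.226
0.7 [-0.13  0.59  2.29  2.89  0.44  1.67] 0.0
0.7 [-0.13  0.59  2.29  2.89  0.44  1.67] 0.0
```

```bash
python3 - <<'E'
from kin import *
a=Ro.from_euler('z',YAW).apply([-.5,0,.8660]); kg=b2w([-117,0,66])
G=kg+a*4
for s in [0,20,40,60,80,100]:
  for tl in [.56,.65,.75,.85,1.0]:
    z=np.array([np.sin(tl)*np.cos(YAW),np.sin(tl)*np.sin(YAW),-np.cos(tl)])
    q,c=ik(M(tool(z,[YAW,-1,0]),G+19*z-s*z),np.array([-.1,.5,2.1,2.6,.3,-1.1])); print(s,tl,(G+19*z-s*z).round(),q.round(2),round(c,3))
E
```

```text
0 0.56 [562. -28.  53.] [-0.12  0.54  2.22  2.7   0.19 -1.27] 0.0
0 0.65 [564. -28.  54.] [-0.12  0.57  2.26  2.85  0.35 -1.43] 0.0
0 0.75 [565. -28.  56.] [-0.13  0.61  2.31  2.91  0.53 -1.5 ] 0.0
0 0.85 [567. -28.  57.] [-0.14  0.67  2.34  2.94  0.72 -1.54] 0.0
0 1.0 [568. -28.  59.] [-0.16  0.78  2.38  2.95  1.02 -1.58] 0.0
20 0.56 [552. -29.  70.] [-0.12  0.49  2.24  2.62  0.17 -1.19] 0.0
20 0.65 [552. -29.  70.] [-0.13  0.52  2.29  2.83  0.32 -1.4 ] 0.0
20 0.75 [552. -29.  70.] [-0.14  0.57  2.34  2.9   0.52 -1.49] 0.0
20 0.85 [552. -29.  70.] [-0.15  0.63  2.38  2.93  0.72 -1.53] 0.0
20 1.0 [551. -29.  70.] [-0.17  0.76  2.42  2.94  1.04 -1.58] 0.0
40 0.56 [541. -29.  87.] [-0.12  0.44  2.26  2.49  0.14 -1.06] 0.0
40 0.65 [540. -29.  86.] [-0.13  0.47  2.31  2.79  0.3  -1.37] 0.0
40 0.75 [538. -29.  85.] [-0.15  0.52  2.36  2.88  0.5  -1.47] 0.0
40 0.85 [537. -29.  83.] [-0.16  0.59  2.41  2.91  0.71 -1.53] 0.0
40 1.0 [535. -29.  81.] [-0.18  0.73  2.46  2.93  1.05 -1.58] 0.0
60 0.56 [531. -29. 104.] [-0.13  0.39  2.28  2.29  0.12 -0.86] 0.0
60 0.65 [527. -29. 102.] [-0.14  0.4
[... 203 characters left out ...]
2.49  2.92  1.06 -1.59] 0.0
80 0.56 [520. -30. 121.] [-0.13  0.33  2.29  1.97  0.1  -0.55] 0.0
80 0.65 [515. -30. 118.] [-0.15  0.36  2.35  2.67  0.24 -1.25] 0.0
80 0.75 [511. -30. 114.] [-0.16  0.42  2.42  2.83  0.45 -1.43] 0.0
80 0.85 [506. -30. 110.] [-0.18  0.5   2.47  2.88  0.69 -1.51] 0.0
80 1.0 [501. -30. 102.] [-0.21  0.68  2.53  2.9   1.07 -1.59] 0.0
100 0.56 [509. -30. 138.] [-0.14  0.28  2.3   1.53  0.09 -0.11] 0.0
100 0.65 [503. -30. 134.] [-0.15  0.31  2.37  2.56  0.21 -1.15] 0.0
100 0.75 [497. -30. 129.] [-0.17  0.36  2.44  2.79  0.42 -1.4 ] 0.0
100 0.85 [491. -31. 123.] [-0.2   0.45  2.5   2.86  0.67 -1.5 ] 0.0
100 1.0 [484. -31. 113.] [-0.23  0.65  2.57  2.89  1.08 -1.59] 0.0
```

```bash
cat >> kin.py <<'E'
def jpath(q0,q1,n,hand):
    """rows following a joint-linear path; rounds against accumulated commanded pose"""
    T=M(fkR(q0),fk(q0,P)); T=cur() if np.allclose(q0,env.observe()["qpos"]) else T
    rows=[]
    for i in range(1,n+1):
        q=q0+(q1-q0)*i/n; D=np.linalg.inv(T)@M(fkR(q),fk(q,P))
        r=np.r_[np.round(D[:3,3]/10,1),np.round(Ro.from_matrix(D[:3,:3]).as_rotvec(),2)]
        T=T@step(r); rows.append([float(x)+0.0 for x in r]+[hand])
    return rows,T
def show(rows):
    import json
    for k in range(0,len(rows),12): print(json.dumps([[round(x,3) for x in r] for r in rows[k:k+12]]))
E
python3 - <<'E'
from kin import *
a=Ro.from_euler('z',YAW).apply([-.5,0,.8660]); kg=b2w([-117,0,66]); G=kg+a*4; tl=.72;s=105
z=np.array([np.sin(tl)*np.cos(YAW),np.sin(tl)*np.sin(YAW),-np.cos(tl)])
q1,c=ik(M(tool(z,[YAW,-1,0]),G+19*z-s*z),np.array([-.1,.5,2.1,2.6,.3,-1.1])); print(q1.round(2),c)
q0=env.observe()["qpos"]; rows,T=jpath(q0,q1,30,.8); show(rows)
for i in range(0,31,5): q=q0+(q1-q0)*i/30; print(q.round(2),fk(q,P).round(),fkR(q)[:,2].round(2))
print(max(np.abs(np.array(rows)[:,:3]).max(0)),np.abs(np.array(rows)[:,3:6]).max(0), T[:3,3])
E
```

```text
[-0.17  0.33  2.43  2.73  0.35 -1.34] 1.2221042623998066e-28
[[0.6, 1.3, 0.6, -0.05, 0.02, 0.09, 0.8], [0.6, 1.2, 0.5, -0.05, 0.01, 0.08, 0.8], [0.5, 1.1, 0.6, -0.05, 0.02, 0.09, 0.8], [0.5, 1.1, 0.5, -0.05, 0.01, 0.1, 0.8], [0.3, 0.9, 0.4, -0.05, 0.01, 0.09, 0.8], [0.3, 0.8, 0.5, -0.04, 0.01, 0.09, 0.8], [0.2, 0.8, 0.4, -0.04, 0.01, 0.1, 0.8], [0.1, 0.7, 0.4, -0.04, 0.01, 0.09, 0.8], [0.0, 0.6, 0.3, -0.04, 0.0, 0.1, 0.8], [-0.1, 0.6, 0.4, -0.04, 0.01, 0.1, 0.8], [-0.2, 0.5, 0.2, -0.04, 0.0, 0.1, 0.8], [-0.3, 0.6, 0.3, -0.03, 0.0, 0.1, 0.8]]
[[-0.4, 0.5, 0.2, -0.04, 0.0, 0.1, 0.8], [-0.4, 0.5, 0.2, -0.03, -0.01, 0.1, 0.8], [-0.6, 0.5, 0.2, -0.04, 0.0, 0.1, 0.8], [-0.7, 0.5, 0.1, -0.03, -0.01, 0.1, 0.8], [-0.8, 0.6, 0.2, -0.03, -0.01, 0.1, 0.8], [-0.8, 0.5, 0.1, -0.04, -0.01, 0.11, 0.8], [-0.9, 0.6, 0.1, -0.03, -0.01, 0.1, 0.8], [-1.0, 0.7, 0.0, -0.03, -0.01, 0.1, 0.8], [-1.1, 0.7, 0.1, -0.03, -0.02, 0.1, 0.8], [-1.1, 0.7, 0.0, -0.04, -0.01, 0.11, 0.8], [-1.2, 0.8, 0.1, -0.03, -0.02, 0.1, 0.8], [-1.2, 0.9, 0.0, -0.03, -0.02, 0.1, 0.8]]
[[-1.2, 0.9, 0.0, -0.04, -0.01, 0.1, 0.8], [-1.3, 1.0, 0.0, -0.03, -0.02, 0.1, 0.8], [-1.2, 1.1, 0.0, -0.04, -0.02, 0.1, 0.8], [-1.3, 1.1, 0.0, -0.03, -0.03, 0.11, 0.8], [-1.3, 1.2, 0.1, -0.04, -0.02, 0.1, 0.8], [-1.3, 1.3, 0.0, -0.03, -0.02, 0.1, 0.8]]
[ 0.13  0.01  2.18 -0.08  0.66 -1.43] [441.  53. 233.] [ 0.29 -0.01 -0.96]
[ 0.08  0.07  2.22  0.39  0.61 -1.42] [429. 112. 207.] [ 0.26  0.24 -0.94]
[ 0.03  0.12  2.26  0.86  0.55 -1.4 ] [445. 148. 203.] [ 0.33  0.41 -0.85]
[-0.02  0.17  2.3   1.33  0.5  -1.39] [478. 146. 203.] [ 0.46  0.46 -0.76]
[-0.07  0.22  2.34  1.8   0.45 -1.37] [509. 107. 195.] [ 0.6   0.38 -0.7 ]
[-0.12  0.27  2.38  2.27  0.4  -1.36] [519.  42. 171.] [ 0.68  0.22 -0.7 ]
[-0.17  0.33  2.43  2.73  0.35 -1.34] [496. -31. 134.] [ 0.66  0.02 -0.75]
1.3 [0.05 0.03 0.11] [495.66888454 -30.77604226 133.91115178]
```

Call:
play_rows --pt "0.6 1.3 0.6 -0.05 0.02 0.09 0.8" --pt "0.6 1.2 0.5 -0.05 0.01 0.08 0.8" --pt "0.5 1.1 0.6 -0.05 0.02 0.09 0.8" --pt "0.5 1.1 0.5 -0.05 0.01 0.1 0.8" --pt "0.3 0.9 0.4 -0.05 0.01 0.09 0.8" --pt "0.3 0.8 0.5 -0.04 0.01 0.09 0.8" --pt "0.2 0.8 0.4 -0.04 0.01 0.1 0.8" --pt "0.1 0.7 0.4 -0.04 0.01 0.09 0.8" --pt "0.0 0.6 0.3 -0.04 0.0 0.1 0.8" --pt "-0.1 0.6 0.4 -0.04 0.01 0.1 0.8" --pt "-0.2 0.5 0.2 -0.04 0.0 0.1 0.8" --pt "-0.3 0.6 0.3 -0.03 0.0 0.1 0.8"

```text
clock: 5.63
ee_pos: [458.3, 148.2, 202.3]
tool_rot: [0.054, 0.481, 0.823, 0.299]
ft_force: [0.2, 0.1, 0.2]
grip_width: 0.799
```

```bash
python3 -c "
from h import *
st()"
```

```text
t 5.6333 ee [458.3 148.2 202.3] q [ 0.    0.14  2.28  1.04  0.54 -1.38] F [0.2 0.1 0.2] tau [-0.26  0.17 -0.01] g 0.799
```

Joints are following the plan, so I'll continue.

Call:
play_rows --pt "-0.4 0.5 0.2 -0.04 0.0 0.1 0.8" --pt "-0.4 0.5 0.2 -0.03 -0.01 0.1 0.8" --pt "-0.6 0.5 0.2 -0.04 0.0 0.1 0.8" --pt "-0.7 0.5 0.1 -0.03 -0.01 0.1 0.8" --pt "-0.8 0.6 0.2 -0.03 -0.01 0.1 0.8" --pt "-0.8 0.5 0.1 -0.04 -0.01 0.11 0.8" --pt "-0.9 0.6 0.1 -0.03 -0.01 0.1 0.8" --pt "-1.0 0.7 0.0 -0.03 -0.01 0.1 0.8" --pt "-1.1 0.7 0.1 -0.03 -0.02 0.1 0.8" --pt "-1.1 0.7 0.0 -0.04 -0.01 0.11 0.8" --pt "-1.2 0.8 0.1 -0.03 -0.02 0.1 0.8" --pt "-1.2 0.9 0.0 -0.03 -0.02 0.1 0.8"

```text
clock: 6.63
ee_pos: [518.5, 51.5, 175.0]
tool_rot: [0.004, 0.863, 0.327, 0.385]
ft_force: [-0.8, -0.1, 0.7]
grip_width: 0.798
```

Call:
play_rows --pt "-1.2 0.9 0.0 -0.04 -0.01 0.1 0.8" --pt "-1.3 1.0 0.0 -0.03 -0.02 0.1 0.8" --pt "-1.2 1.1 0.0 -0.04 -0.02 0.1 0.8" --pt "-1.3 1.1 0.0 -0.03 -0.03 0.11 0.8" --pt "-1.3 1.2 0.1 -0.04 -0.02 0.1 0.8" --pt "-1.3 1.3 0.0 -0.03 -0.02 0.1 0.8" --pt "0 0 0 0 0 0 0.8" --pt "0 0 0 0 0 0 0.8"

```text
clock: 7.3
ee_pos: [494.2, -33.6, 133.0]
tool_rot: [-0.006, 0.937, 0.015, 0.349]
ft_force: [-0.8, -0.4, 0.3]
grip_width: 0.796
```

```bash
cat > approach.py <<'E'
from kin import *
import sys
a=Ro.from_euler('z',YAW).apply([-.5,0,.8660]); kg=b2w([-117,0,66])
def grasp(tl,s,off=4):
    z=np.array([np.sin(tl)*np.cos(YAW),np.sin(tl)*np.sin(YAW),-np.cos(tl)])
    return M(tool(z,[YAW,-1,0]),kg+a*off+19*z-s*z)
E
python3 - <<'E'
from approach import *
st(); T=plan(cur(),grasp(.63,50),6); T=plan(T,grasp(.56,0),8)
E
```

```text
t 7.3 ee [494.2 -33.6 133. ] q [-0.18  0.33  2.42  2.72  0.34 -1.33] F [-0.8 -0.4  0.3] tau [-0.01  0.43  0.01] g 0.796
6 x [0.11, -0.05, 0.92, 0.0, -0.014, -0.0] err [-0.3  0.1  0.2] [-0.001 -0.001  0.003] |t| 0.93 |w| 0.014
path [[494, -34, 133], [501, -33, 127], [508, -32, 120], [514, -31, 114], [521, -31, 108], [528, -30, 101], [534, -29, 94]]
8 x [0.01, -0.0, 0.62, 0.0, -0.009, -0.0] err [ 0.2  0.2 -0.2] [-0.001 -0.003  0.003] |t| 0.62 |w| 0.009
path [[534, -29, 94], [538, -29, 89], [541, -29, 84], [545, -29, 79], [549, -29, 74], [552, -29, 69], [556, -29, 64], [559, -28, 59], [562, -28, 54]]
```

Call:
play_rows --pt "0.11 -0.05 0.92 0 -0.014 0 0.8" --pt "0.11 -0.05 0.92 0 -0.014 0 0.8" --pt "0.11 -0.05 0.92 0 -0.014 0 0.8" --pt "0.11 -0.05 0.92 0 -0.014 0 0.8" --pt "0.11 -0.05 0.92 0 -0.014 0 0.8" --pt "0.11 -0.05 0.92 0 -0.014 0 0.8" --pt "0 0 0 0 0 0 0.8"

```text
clock: 7.88
ee_pos: [537.2, -27.7, 95.0]
tool_rot: [-0.006, 0.95, 0.015, 0.311]
ft_force: [0.5, 0.6, -0.3]
grip_width: 0.801
```

```bash
python3 look.py wrist w3; python3 - <<'E'
from approach import *
T=cur(); c=cams.camera("wrist")
for k,p in {"face":[-123,0,76.4],"dial":[-30,-98,48],"fr":[-85,-75,16],"fl":[-85,75,16]}.items(): print(k,wproj(c,T[:3,3],T[:3,:3],b2w(p))[0].round(1))
plan(cur(),grasp(.56,0),8)
E
```

```text
t 7.8833 ee [537.2 -27.7  95. ] q [-0.13  0.44  2.3   2.73  0.25 -1.3 ] F [ 0.5  0.6 -0.3] tau [0.01 0.44 0.04] g 0.801
face [326.  226.1]
dial [436.4 130.9]
fr [410.4 202.5]
fl [240.1 203.1]
8 x [-0.02, 0.02, 0.62, -0.0, -0.009, -0.0] err [-0.3  0.2 -0.2] [ 0.001 -0.     0.004] |t| 0.62 |w| 0.009
path [[535, -28, 95], [539, -28, 90], [542, -28, 85], [546, -28, 80], [549, -28, 75], [552, -28, 69], [556, -28, 64], [559, -28, 59], [562, -28, 53]]
```

View pics/w3.png

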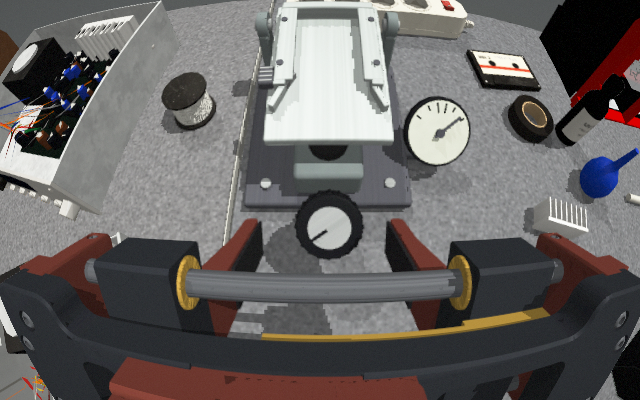

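The dial is at (437,131), matching the prediction of (436,131). The knob face is at (329,227) against (326,226). Now I'll go down and grip.

Call:
play_rows --pt "-0.02 0.0 0.62 0 -0.009 0 0.8" --pt "-0.02 0.0 0.62 0 -0.009 0 0.8" --pt "-0.02 0.0 0.62 0 -0.009 0 0.8" --pt "-0.02 0 0.62 0 -0.009 0 0.8" --pt "-0.02 0 0.62 0 -0.009 0 0.8" --pt "-0.02 0 0.62 0 -0.009 0 0.8" --pt "-0.02 0 0.62 0 -0.009 0 0.8" --pt "-0.02 0 0.62 0 -0.009 0 0.8" --pt "0 0 0 0 0 0 0.8"

```text
clock: 8.73
ee_pos: [562.7, -27.1, 53.1]
tool_rot: [-0.006, 0.961, 0.015, 0.276]
ft_force: [0.8, 1.0, -0.1]
grip_width: 0.796
```

Call:
play_rows --pt "0 0 0 0 0 0 0.3" --pt "0 0 0 0 0 0 0.3" --pt "0 0 0 0 0 0 0.3" --pt "0 0 0 0 0 0 0.3" --pt "0 0 0 0 0 0 0.3" --pt "0 0 0 0 0 0 0.3" --newtons 30

```text
clock: 9.23
ee_pos: [561.8, -29.8, 54.1]
tool_rot: [-0.005, 0.961, 0.012, 0.276]
ft_force: [-1.2, -22.3, 0.7]
grip_width: 0.497
```

```bash
python3 look.py wrist w4; python3 - <<'E'
from approach import *
print(grasp(.56,0)[:3,3].round(1))
E
```

```text
t 9.2333 ee [561.8 -29.8  54.1] q [-0.12  0.54  2.22  2.72  0.19 -1.27] F [ -1.2 -22.3   0.7] tau [-3.08  0.43 -1.95] g 0.497
[562.4 -28.2  53.4]
```

View pics/w4.png

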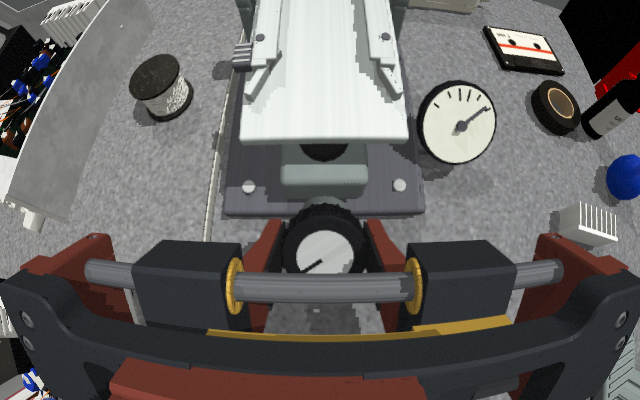

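Call:
play_rows --pt "0 0.15 0 0 0 0 0.3" --pt "0 0.13 0 0 0 0 0.3" --pt "0 0 0 0 0 0 0.3"

```text
clock: 9.53
ee_pos: [561.8, -30.1, 54.1]
tool_rot: [-0.006, 0.961, 0.015, 0.277]
ft_force: [-1.0, -3.0, 3.8]
grip_width: 0.495
```

Call:
play_rows --pt "0 0 0 0 0 0.05 0.3" --pt "0 0 0 0 0 0.1 0.3" --pt "0 0 0 0 0 0.1 0.3" --pt "0 0 0 0 0 0.1 0.3" --pt "0 0 0 0 0 0.05 0.3" --pt "0 0 0 0 0 0 0.3"

```text
clock: 10.03
ee_pos: [561.7, -30.5, 54.0]
tool_rot: [-0.06, 0.944, -0.178, 0.27]
ft_force: [-1.6, -5.4, 3.6]
grip_width: 0.497
```

```bash
python3 look.py wrist w5
```

```text
t 10.0333 ee [561.7 -30.5  54. ] q [-0.12  0.54  2.22  2.7   0.19 -0.86] F [-1.6 -5.4  3.6] tau [-1.42  0.64 -1.04] g 0.497
```

View pics/w5.png

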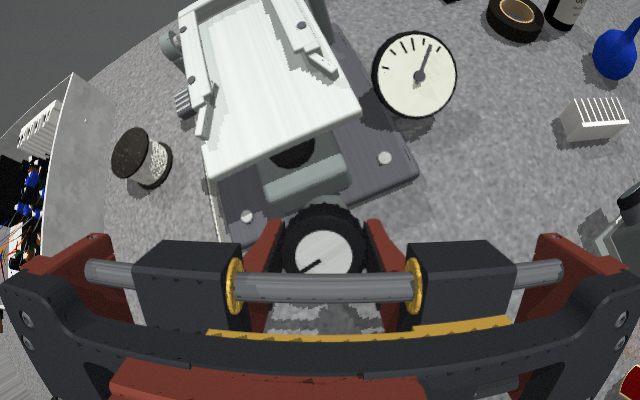

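The pointer turns with the jaws and the needle has moved about 0.17 rad toward the marks. I'll keep turning.

Call:
play_rows --pt "0 0 0 0 0 0.1 0.3" --pt "0 0 0 0 0 0.1 0.3" --pt "0 0 0 0 0 0.1 0.3" --pt "0 0 0 0 0 0.1 0.3" --pt "0 0 0 0 0 0.1 0.3" --pt "0 0 0 0 0 0.1 0.3" --pt "0 0 0 0 0 0.1 0.3" --pt "0 0 0 0 0 0.1 0.3" --pt "0 0 0 0 0 0.1 0.3" --pt "0 0 0 0 0 0.1 0.3" --pt "0 0 0 0 0 0.1 0.3" --pt "0 0 0 0 0 0 0.3"

```text
clock: 11.08
ee_pos: [561.2, -30.6, 53.7]
tool_rot: [-0.192, 0.711, -0.647, 0.198]
ft_force: [-1.0, -6.2, 1.6]
grip_width: 0.499
```

```bash
python3 look.py wrist w6;python3 look.py top t6 290 370 130 220
```

```text
t 11.0833 ee [561.2 -30.6  53.7] q [-0.12  0.54  2.22  2.7   0.19  0.25] F [-1.  -6.2  1.6] tau [-0.99  1.11 -0.83] g 0.499
t 11.1333 ee [561.2 -30.6  53.6] q [-0.12  0.54  2.22  2.7   0.19  0.24] F [-0.8 -6.9  4. ] tau [-1.02  1.1  -0.89] g 0.497
k 6.666666666666667
```

View pics/w6.png

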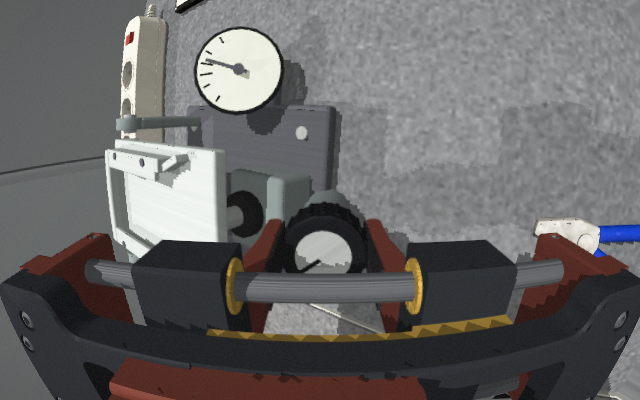

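View pics/t6.png

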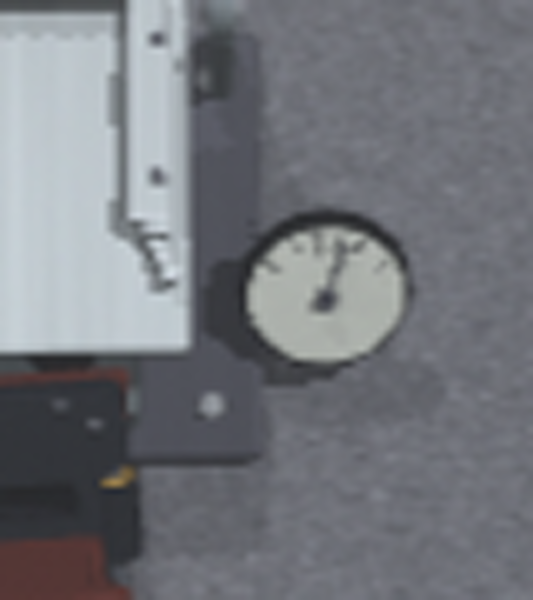

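```bash
python3 - <<'E'
from h import *
T=cams.camera("top"); k=80/533.3
cv=lambda u,v:(u*k+290,v*k+130)
print(needle(T,cv(325,299),cv(341,250),YAW)[0])
W=cams.camera("wrist"); t=cur()
# wrist: ray-plane
def wneedle(c,T,cen,tip):
    up=np.array([np.cos(YAW)*.7071,np.sin(YAW)*.7071,.7071]); rt=np.array([np.sin(YAW),-np.cos(YAW),0]); n=np.cross(rt,up); C=b2w([-30,-98,48]);P=[]
    TC=np.array(c["T_tool_cam"]); m=c["mtx"]
    for u,v in(cen,tip):
        x,y=u-m[0,2],v-m[1,2]; r=np.hypot(x,y); th=r/m[0,0]; d=np.array([x/r*np.sin(th),y/r*np.sin(th),np.cos(th)])
        d=T[:3,:3]@TC[:3,:3]@d; o=T[:3,:3]@TC[:3,3]+T[:3,3]; P.append(o+d*((C-o)@n)/(d@n))
    v=P[1]-P[0]; return np.arctan2(v@rt,v@up),v@v
print(wneedle(W,t,(238,69),(207,61)))
E
```

```text
0.2539590323232256
(np.float64(0.24131925953606162), np.float64(519.146767466807))
```

Call:
play_rows --pt "0 0 0 0 0 0.1 0.3" --pt "0 0 0 0 0 0.1 0.3" --pt "0 0 0 0 0 0.1 0.3" --pt "0 0 0 0 0 0.1 0.3" --pt "0 0 0 0 0 0.1 0.3" --pt "0 0 0 0 0 0.1 0.3" --pt "0 0 0 0 0 0 0.3" --pt "0 0 0 0 0 0 0.3"

```text
clock: 11.95
ee_pos: [561.1, -30.3, 53.6]
tool_rot: [0.242, -0.491, 0.827, -0.132]
ft_force: [-1.9, -5.1, 2.2]
grip_width: 0.496
```

```bash
python3 look.py wrist w7 120 360 0 180;python3 look.py top t7 290 370 130 220
```

```text
t 11.95 ee [561.1 -30.3  53.6] q [-0.12  0.54  2.22  2.7   0.19  0.84] F [-1.9 -5.1  2.2] tau [-0.56  0.89 -0.58] g 0.496
k 3.3333333333333335
t 12.0 ee [561.1 -30.3  53.6] q [-0.12  0.54  2.22  2.7   0.19  0.84] F [-2.6 -5.   1.9] tau [-0.6   0.79 -0.57] g 0.496
k 6.666666666666667
```

View pics/w7.png

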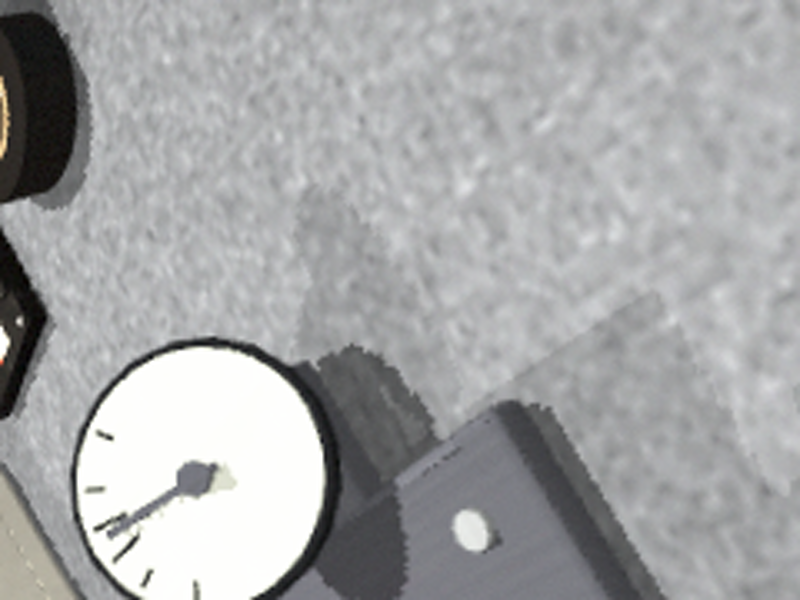

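View pics/t7.png

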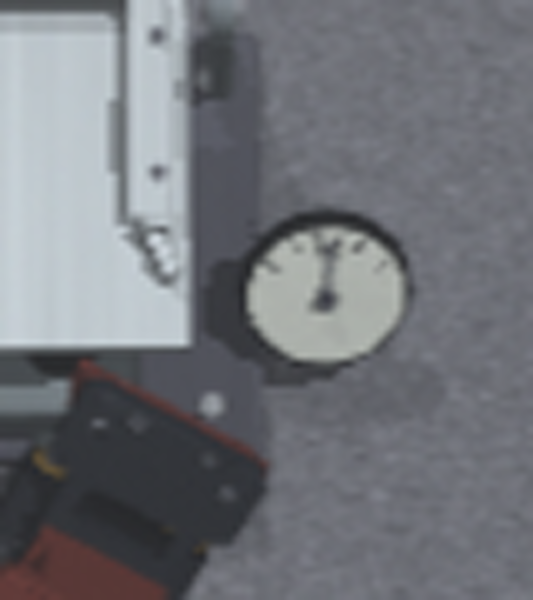

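The wrist view puts the needle tip at (112,534), between the two long marks at (107,522) and (125,548), about 2° from centre. Now I'll release and check it again.

Call:
play_rows --pt "0 0 0 0 0 0 0.66" --pt "0 0 0 0 0 0 0.66" --pt "0 0 0 0 0 0 0.66" --pt "0 0 0 0 0 0 0.66"

```text
clock: 12.38
ee_pos: [562.1, -29.6, 53.9]
tool_rot: [0.243, -0.491, 0.826, -0.133]
ft_force: [0.3, -0.2, 0.1]
grip_width: 0.658
```

```bash
python3 look.py wrist w8 120 360 0 180; python3 - <<'E'
from approach import *
T0=cur(); T1=T0.copy(); T1[:3,3]-=T0[:3,2]*34
T=plan(T0,T1,5)
ax=Ro.from_euler('z',YAW).apply([0,-1,0]) # tilt outward more
Rn=Ro.from_rotvec(.14*ax).as_matrix()@T[:3,:3]; T2=M(Rn,kg+a*4+19*Rn[:,2]-105*Rn[:,2]); print(T[:3,2],Rn[:,2])
T=plan(T,T2,6)
q=ik(T,env.observe()["qpos"])[0]; print(q.round(2))
E
```

```text
t 12.3833 ee [562.1 -29.6  53.9] q [-0.12  0.54  2.22  2.69  0.19  0.84] F [ 0.3 -0.2  0.1] tau [0.07 0.27 0.01] g 0.658
k 3.3333333333333335
5 x [-0.0, -0.0, -0.68, 0.0, -0.0, -0.0] err [ 0.  0. -0.] [ 0. -0. -0.] |t| 0.68 |w| 0.0
path [[562, -30, 54], [558, -30, 60], [555, -30, 65], [551, -30, 71], [548, -30, 77], [544, -30, 83]]
[ 0.53151932  0.01930355 -0.84682618] [ 0.64441309  0.02331297 -0.7643221 ]
6 x [0.05, 0.13, -1.17, 0.02, -0.012, -0.0] err [ 0.3  0.2 -0.1] [-0.001 -0.001  0.   ] |t| 1.18 |w| 0.023
path [[544, -30, 83], [537, -30, 92], [529, -30, 101], [521, -30, 110], [513, -31, 118], [505, -31, 127], [497, -31, 135]]
[-0.17  0.32  2.41  2.69  0.31  0.81]
```

View pics/w8.png

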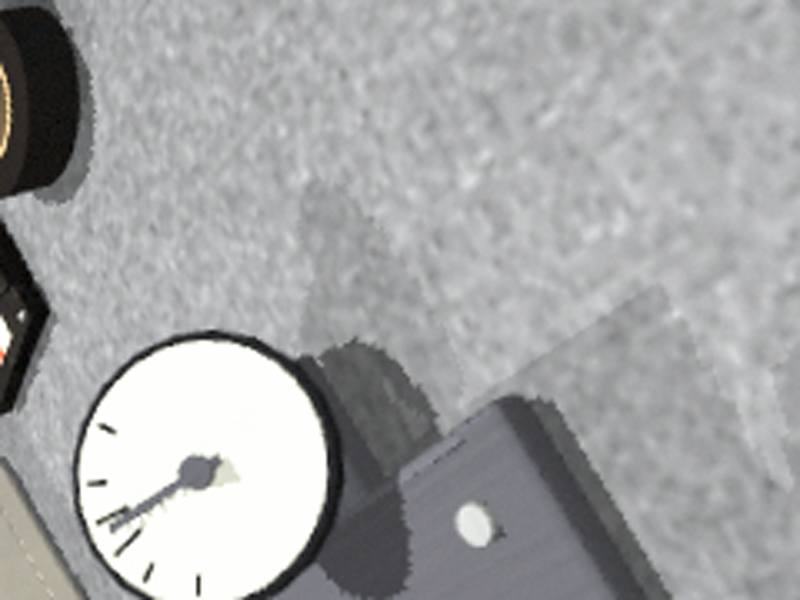

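The needle is still between the long marks after release, about 2.6° off centre (platform ≈ 0.006 rad). Now I'll back off.

Call:
play_rows --pt "0 0 -0.68 0 0 0 0.66" --pt "0 0 -0.68 0 0 0 0.66" --pt "0 0 -0.68 0 0 0 0.66" --pt "0 0 -0.68 0 0 0 0.66" --pt "0 0 -0.68 0 0 0 0.66" --pt "0.05 0.13 -1.17 0.02 -0.012 0 0.66" --pt "0.05 0.13 -1.17 0.02 -0.012 0 0.66" --pt "0.05 0.13 -1.17 0.02 -0.012 0 0.66" --pt "0.05 0.13 -1.17 0.02 -0.012 0 0.66" --pt "0.05 0.13 -1.17 0.02 -0.012 0 0.66" --pt "0.05 0.13 -1.17 0.02 -0.012 0 0.66"

```text
clock: 13.35
ee_pos: [496.2, -30.7, 135.6]
tool_rot: [0.302, -0.48, 0.807, -0.165]
ft_force: [0.5, -0.4, -1.4]
grip_width: 0.662
```

```bash
python3 - <<'E'
from approach import *
st(); q0=env.observe()["qpos"]
ya=.145
T1=M(tool([0,0,-1],[np.sin(ya),-np.cos(ya),0]),[451,-253,200])
q1,c=ik(T1,np.array([-.5,.2,1.9,0,.9,.9])); print(q1.round(2),c)
rows,T=jpath(q0,q1,30,.9); show(rows)
for i in range(0,31,5): q=q0+(q1-q0)*i/30; print(q.round(2),fk(q,P).round(),fkR(q)[:,2].round(2))
print(T[:3,3])
E
```

```text
t 13.35 ee [496.2 -30.7 135.6] q [-0.17  0.32  2.41  2.69  0.31  0.81] F [ 0.5 -0.4 -1.4] tau [ 0.01  0.36 -0.02] g 0.662
[-0.53  0.3   1.89  0.    0.96  0.89] 2.3266639332027072e-27
[[-1.0, -1.3, 0.4, 0.02, -0.03, -0.08, 0.9], [-0.8, -1.3, 0.2, 0.01, -0.04, -0.07, 0.9], [-0.8, -1.3, 0.3, 0.01, -0.03, -0.08, 0.9], [-0.6, -1.1, 0.2, 0.01, -0.03, -0.07, 0.9], [-0.6, -1.1, 0.2, 0.01, -0.03, -0.08, 0.9], [-0.4, -1.0, 0.2, 0.01, -0.04, -0.08, 0.9], [-0.4, -0.8, 0.1, 0.0, -0.03, -0.08, 0.9], [-0.2, -0.8, 0.1, 0.01, -0.03, -0.07, 0.9], [-0.2, -0.6, 0.0, 0.0, -0.03, -0.08, 0.9], [-0.1, -0.4, 0.0, -0.01, -0.03, -0.07, 0.9], [-0.1, -0.3, 0.0, 0.0, -0.03, -0.08, 0.9], [0.0, -0.2, -0.1, -0.01, -0.03, -0.07, 0.9]]
[[0.0, 0.0, -0.2, -0.01, -0.03, -0.08, 0.9], [0.0, 0.2, -0.2, -0.02, -0.03, -0.07, 0.9], [0.1, 0.4, -0.3, -0.02, -0.03, -0.07, 0.9], [0.0, 0.5, -0.4, -0.02, -0.03, -0.07, 0.9], [0.0, 0.7, -0.4, -0.02, -0.03, -0.07, 0.9], [0.0, 0.9, -0.5, -0.03, -0.03, -0.07, 0.9], [-0.1, 1.1, -0.5, -0.03, -0.03, -0.07, 0.9], [-0.1, 1.2, -0.6, -0.03, -0.04, -0.06, 0.9], [-0.3, 1.4, -0.6, -0.04, -0.03, -0
[... 285 characters left out ...]
.0, 2.4, -0.8, -0.06, -0.04, -0.05, 0.9], [-1.2, 2.5, -0.8, -0.05, -0.05, -0.04, 0.9], [-1.3, 2.5, -0.8, -0.05, -0.04, -0.04, 0.9]]
[-0.17  0.32  2.41  2.69  0.31  0.81] [497. -31. 135.] [ 0.65  0.02 -0.76]
[-0.23  0.31  2.33  2.24  0.42  0.82] [556. -17. 175.] [ 0.72  0.16 -0.68]
[-0.29  0.31  2.24  1.8   0.53  0.83] [582.  -3. 201.] [ 0.69  0.3  -0.65]
[-0.35  0.31  2.15  1.35  0.63  0.85] [576.  -8. 206.] [ 0.58  0.4  -0.71]
[-0.41  0.3   2.06  0.9   0.74  0.86] [547. -47. 196.] [ 0.41  0.4  -0.82]
[-0.47  0.3   1.97  0.45  0.85  0.88] [ 502. -130.  186.] [ 0.21  0.26 -0.94]
[-0.53  0.3   1.89  0.    0.96  0.89] [ 451. -253.  200.] [ 0. -0. -1.]
[ 450.99758683 -253.092826    200.40020386]
```

Call:
play_rows --pt "-1.0 -1.3 0.4 0.02 -0.03 -0.08 0.9" --pt "-0.8 -1.3 0.2 0.01 -0.04 -0.07 0.9" --pt "-0.8 -1.3 0.3 0.01 -0.03 -0.08 0.9" --pt "-0.6 -1.1 0.2 0.01 -0.03 -0.07 0.9" --pt "-0.6 -1.1 0.2 0.01 -0.03 -0.08 0.9" --pt "-0.4 -1.0 0.2 0.01 -0.04 -0.08 0.9" --pt "-0.4 -0.8 0.1 0.0 -0.03 -0.08 0.9" --pt "-0.2 -0.8 0.1 0.01 -0.03 -0.07 0.9" --pt "-0.2 -0.6 0.0 0.0 -0.03 -0.08 0.9" --pt "-0.1 -0.4 0.0 -0.01 -0.03 -0.07 0.9" --pt "-0.1 -0.3 0.0 0.0 -0.03 -0.08 0.9" --pt "0.0 -0.2 -0.1 -0.01 -0.03 -0.07 0.9"

```text
clock: 14.35
ee_pos: [583.5, -1.4, 204.1]
tool_rot: [-0.345, 0.799, -0.441, 0.22]
ft_force: [-0.3, 0.9, -0.3]
grip_width: 0.901
```

Call:
play_rows --pt "0.0 0.0 -0.2 -0.01 -0.03 -0.08 0.9" --pt "0.0 0.2 -0.2 -0.02 -0.03 -0.07 0.9" --pt "0.1 0.4 -0.3 -0.02 -0.03 -0.07 0.9" --pt "0.0 0.5 -0.4 -0.02 -0.03 -0.07 0.9" --pt "0.0 0.7 -0.4 -0.02 -0.03 -0.07 0.9" --pt "0.0 0.9 -0.5 -0.03 -0.03 -0.07 0.9" --pt "-0.1 1.1 -0.5 -0.03 -0.03 -0.07 0.9" --pt "-0.1 1.2 -0.6 -0.03 -0.04 -0.06 0.9" --pt "-0.3 1.4 -0.6 -0.04 -0.03 -0.06 0.9" --pt "-0.2 1.6 -0.7 -0.04 -0.04 -0.06 0.9" --pt "-0.4 1.7 -0.7 -0.04 -0.03 -0.06 0.9" --pt "-0.5 1.9 -0.7 -0.04 -0.04 -0.05 0.9"

```text
clock: 15.35
ee_pos: [512.2, -111.0, 185.8]
tool_rot: [-0.161, 0.978, -0.064, 0.116]
ft_force: [-1.1, 0.9, 0.3]
grip_width: 0.897
```

Call:
play_rows --pt "-0.7 2.0 -0.8 -0.05 -0.04 -0.06 0.9" --pt "-0.7 2.1 -0.8 -0.05 -0.04 -0.05 0.9" --pt "-0.9 2.2 -0.8 -0.04 -0.05 -0.04 0.9" --pt "-1.0 2.4 -0.8 -0.06 -0.04 -0.05 0.9" --pt "-1.2 2.5 -0.8 -0.05 -0.05 -0.04 0.9" --pt "-1.3 2.5 -0.8 -0.05 -0.04 -0.04 0.9" --pt "0 0 0 0 0 0 0.9" --pt "0 0 0 0 0 0 0.9"

```text
clock: 16.02
ee_pos: [451.4, -253.1, 200.0]
tool_rot: [-0.003, 0.997, 0.074, 0.002]
ft_force: [-0.2, -0.4, 0.5]
grip_width: 0.901
```

```bash
python3 look.py wrist w9; python3 look.py top t9 230 450 100 265; python3 -c "
from h import *
print(cur().round(3))"
```

```text
t 16.0167 ee [ 451.4 -253.1  200. ] q [-0.54  0.3   1.88  0.01  0.96  0.88] F [-0.2 -0.4  0.5] tau [0.   0.17 0.08] g 0.901
t 16.0667 ee [ 451.2 -252.5  199.7] q [-0.54  0.3   1.89  0.01  0.96  0.88] F [ 0.1  0.  -0.2] tau [-0.08  0.12 -0.01] g 0.901
k 3.6363636363636362
[[ 9.89000e-01  1.48000e-01  3.00000e-03  4.51107e+02]
 [ 1.48000e-01 -9.89000e-01  7.00000e-03 -2.52280e+02]
 [ 4.00000e-03 -6.00000e-03 -1.00000e+00  1.99463e+02]
 [ 0.00000e+00  0.00000e+00  0.00000e+00  1.00000e+00]]
```

View pics/w9.png

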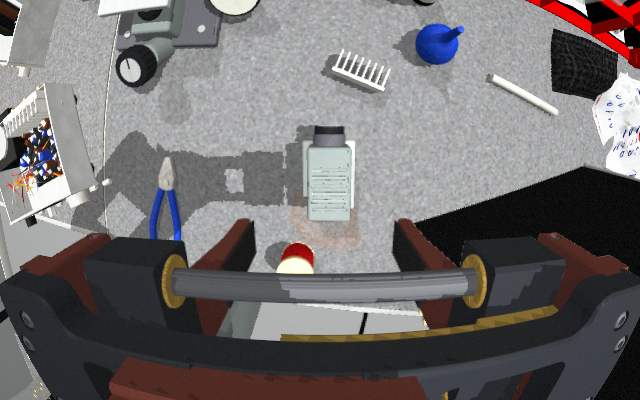

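View pics/t9.png

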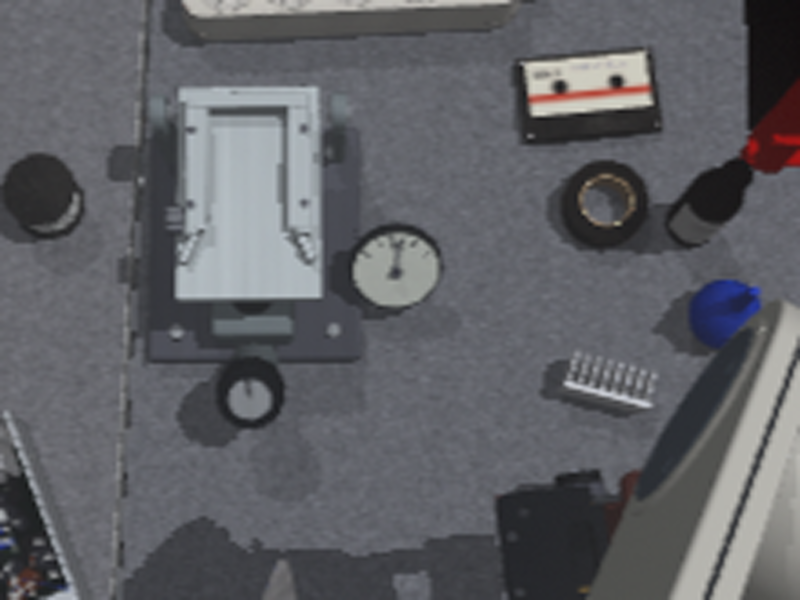

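The needle is upright. I'll refine the camera head pose from the wrist view.

```bash
python3 - <<'E'
import cv2
a=cv2.imread("pics/w9.png"); cv2.imwrite("pics/w9z.png",cv2.resize(a[115:235,280:380],None,fx=5,fy=5,interpolation=cv2.INTER_CUBIC))
E
```

```text
(no output)
```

View pics/w9z.png

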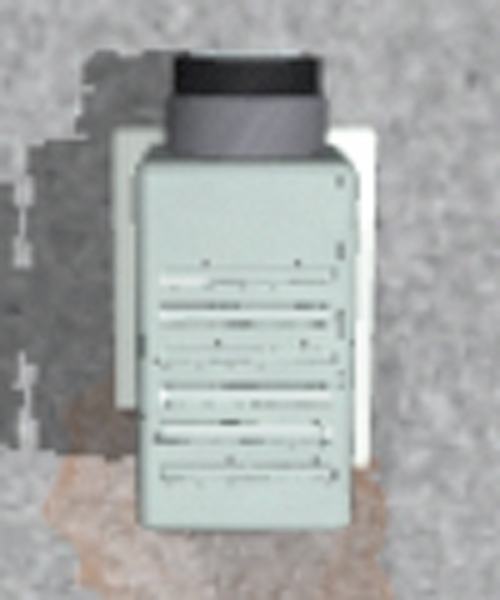

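```bash
python3 - <<'E'
from h import *
c=cams.camera("wrist"); T=np.load("pics/w9.npy"); z=lambda u,v:np.array([u/5+280-.4,v/5+115-.4])
ob=[([38,22,64],z(138,160)),([38,-22,64],z(357,160)),([-38,-22,64],z(352,529)),([-38,22,64],z(138,529)),([40,30,6],z(113,127)),([40,-30,6],z(378,127)),([-26,30,6],z(117,410)),([-40,-30,6],z(370,468))]
f=lambda p:np.concatenate([wproj(c,T[:3,3],T[:3,:3],pose(*p,P))[0]-uv for P,uv in ob])
r=least_squares(f,[451,-253,.145]); print(r.x,r.fun.reshape(-1,2).round(1))
E
```

```text
[ 4.52718542e+02 -2.56760597e+02  1.46299982e-01] [[-0.8 -0.3]
 [ 1.  -0.1]
 [ 0.4  1. ]
 [-0.   0.9]
 [ 0.3  0.1]
 [-0.6  0.3]
 [ 0.1 -0.8]
 [-0.4 -1. ]]
```

```bash
python3 - <<'E'
from h import *
ya=.1463; R=tool([0,0,-1],[np.sin(ya),-np.cos(ya),0])
T0=np.load("pics/w9.npy"); T=plan(T0,M(R,[452.7,-256.8,84]),6); plan(T,M(R,[452.7,-256.8,24]),4)
E
```

```text
6 x [0.01, 0.08, 1.93, -0.001, -0.001, 0.0] err [-0.  -0.1  0.2] [ 0.    -0.002 -0.002] |t| 1.93 |w| 0.001
path [[451, -253, 200], [452, -253, 180], [452, -254, 161], [452, -255, 142], [452, -255, 122], [452, -256, 103], [453, -257, 84]]
4 x [0.0, 0.0, 1.5, -0.0, 0.001, 0.0] err [-0.1 -0.1  0.2] [ 0.     0.002 -0.002] |t| 1.5 |w| 0.001
path [[453, -257, 84], [453, -257, 69], [453, -257, 54], [453, -257, 39], [453, -257, 24]]
```

Call:
play_rows --pt "0.01 0.08 1.93 -0.001 -0.001 0 0.95" --pt "0.01 0.08 1.93 -0.001 -0.001 0 0.95" --pt "0.01 0.08 1.93 -0.001 -0.001 0 0.95" --pt "0.01 0.08 1.93 -0.001 -0.001 0 0.95" --pt "0.01 0.08 1.93 -0.001 -0.001 0 0.95" --pt "0.01 0.08 1.93 -0.001 -0.001 0 0.95" --pt "0 0 1.5 0 0 0 0.95" --pt "0 0 1.5 0 0 0 0.95" --pt "0 0 1.5 0 0 0 0.95" --pt "0 0 1.5 0 0 0 0.95" --pt "0 0 0 0 0 0 0.95"

```text
clock: 17.08
ee_pos: [450.9, -256.0, 21.5]
tool_rot: [-0.001, 0.997, 0.075, -0.003]
ft_force: [-0.2, -0.3, -0.1]
grip_width: 0.954
```

```bash
python3 look.py wrist w10
```

```text
t 17.0833 ee [ 450.9 -256.    21.5] q [-0.54  0.6   1.96 -0.    0.59  0.89] F [-0.2 -0.3 -0.1] tau [ 0.01  0.19 -0.01] g 0.954
```

View pics/w10.png

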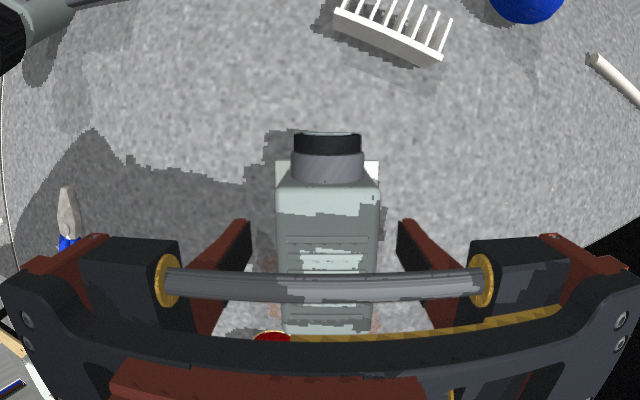

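The box is centred between the fingers. Closing.

Call:
play_rows --pt "0 0 0 0 0 0 0.3" --pt "0 0 0 0 0 0 0.3" --pt "0 0 0 0 0 0 0.3" --pt "0 0 0 0 0 0 0.3" --pt "0 0 0 0 0 0 0.3" --pt "0 0 0 0 0 0 0.3" --pt "0 0 0 0 0 0 0.3" --newtons 35

```text
clock: 17.72
ee_pos: [452.7, -257.8, 24.5]
tool_rot: [0.001, 0.997, 0.075, -0.001]
ft_force: [0.1, 0.1, 3.6]
grip_width: 0.498
```

Call:
play_rows --pt "0 0 -1 0 0 0 0.3" --pt "0 0 -2 0 0 0 0.3" --pt "0 0 -2.5 0 0 0 0.3" --pt "0 0 -2.5 0 0 0 0.3" --pt "0 0 -2.5 0 0 0 0.3" --pt "0 0 -2 0 0 0 0.3" --pt "0 0 -1 0 0 0 0.3" --pt "0 0 0 0 0 0 0.3" --pt "0 0 0 0 0 0 0.3"

```text
clock: 18.47
ee_pos: [452.6, -257.4, 159.0]
tool_rot: [0.001, 0.997, 0.075, -0.001]
ft_force: [-0.6, 0.6, -2.7]
grip_width: 0.503
```

```bash
python3 look.py wrist w11; python3 look.py scene s11 200 460 120 315
```

```text
t 18.4667 ee [ 452.6 -257.4  159. ] q [-0.54  0.36  1.91 -0.    0.87  0.89] F [-0.6  0.6 -2.7] tau [-0.01  0.16  0.02] g 0.503
t 18.5167 ee [ 452.1 -257.1  158.2] q [-0.54  0.36  1.91 -0.    0.87  0.89] F [ 0.4  0.3 -3.4] tau [-0.04  0.21  0.02] g 0.499
k 3.076923076923077
```

View pics/w11.png

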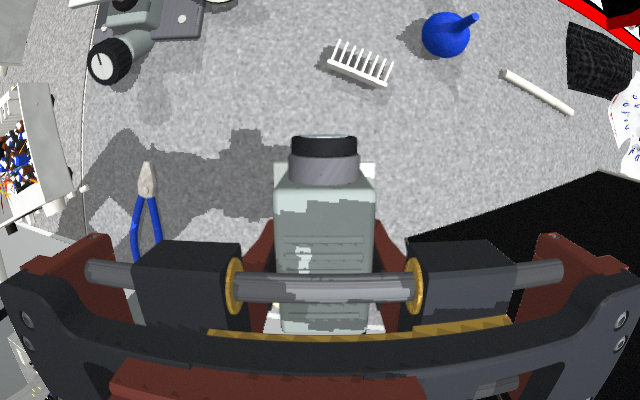

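View pics/s11.png

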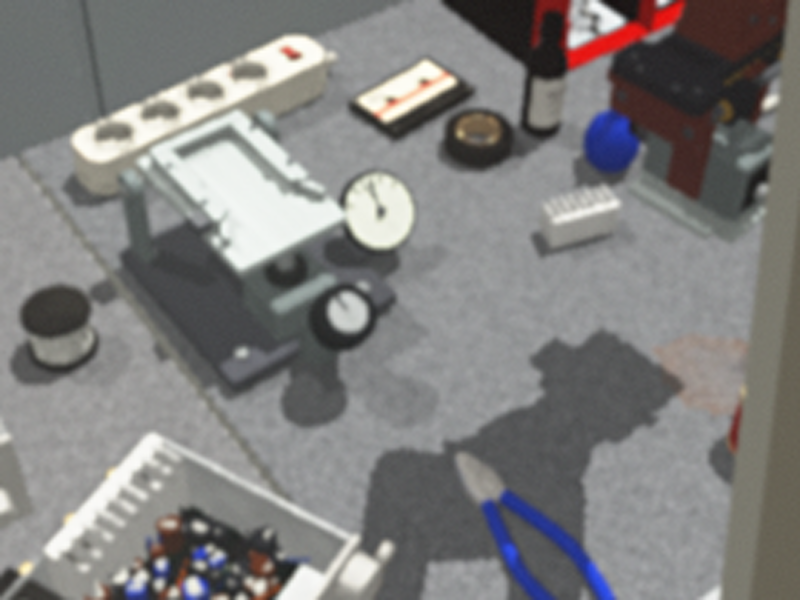

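The head is firmly held; the force shows about 3.3 N of weight. I'll carry it to the mouth, staying high.

```bash
sed -i 's/^B=np.array.*/B=np.array([670.4,-26.0,0]); YAW=0.0355/' h.py; cat > ins.py <<'E'
from kin import *
def hp(x,dz,dy=0): # tool pose for camera origin at home-frame x, dz above floor
    c,s=np.cos(YAW),np.sin(YAW); return M(tool([0,0,-1],[s,-c,0]),b2w([25+x,dy,95+dz+24]))
E
python3 - <<'E'
from ins import *
T=cur(); print(T.round(3)); T=plan(T,hp(-135,35),12); print(T[:3,3], ik(T,np.array([-.1,.4,1.9,0,.9,1.5]))[0].round(2),ik(hp(0,2),np.array([-.1,.4,1.9,0,.9,1.5]))[0].round(2))
E
```

```text
[[ 9.89000e-01  1.49000e-01 -4.00000e-03  4.51908e+02]
 [ 1.49000e-01 -9.89000e-01 -1.00000e-03 -2.56944e+02]
 [-5.00000e-03  0.00000e+00 -1.00000e+00  1.57786e+02]
 [ 0.00000e+00  0.00000e+00  0.00000e+00  1.00000e+00]]
12 x [1.08, -1.8, 0.03, 0.0, 0.0, 0.009] err [-1.2 -0.7  0.4] [-0.001 -0.004 -0.006] |t| 2.1 |w| 0.009
path [[452, -257, 158], [468, -218, 157], [485, -180, 156], [503, -142, 156], [521, -104, 155], [540, -66, 154], [559, -29, 154]]
[559.25632175 -29.21102621 153.55066793] [-0.07  0.42  1.82 -0.    0.9   1.46] [-0.05  0.64  1.52 -0.    0.98  1.48]
```

Call:
play_rows --pt "1.08 -1.8 0.03 0 0 0.009 0.3" --pt "1.08 -1.8 0.03 0 0 0.009 0.3" --pt "1.08 -1.8 0.03 0 0 0.009 0.3" --pt "1.08 -1.8 0.03 0 0 0.009 0.3" --pt "1.08 -1.8 0.03 0 0 0.009 0.3" --pt "1.08 -1.8 0.03 0 0 0.009 0.3" --pt "1.08 -1.8 0.03 0 0 0.009 0.3" --pt "1.08 -1.8 0.03 0 0 0.009 0.3" --pt "1.08 -1.8 0.03 0 0 0.009 0.3" --pt "1.08 -1.8 0.03 0 0 0.009 0.3" --pt "1.08 -1.8 0.03 0 0 0.009 0.3" --pt "1.08 -1.8 0.03 0 0 0.009 0.3"

```text
clock: 19.57
ee_pos: [559.5, -28.7, 152.9]
tool_rot: [0.001, 1.0, 0.021, -0.003]
ft_force: [0.1, -0.4, -2.7]
grip_width: 0.498
```

Call:
play_rows --pt "0 0 0 0 0 0 0.3" --pt "0 0 0 0 0 0 0.3"

```text
clock: 19.73
ee_pos: [559.5, -28.9, 153.1]
tool_rot: [0.001, 1.0, 0.022, -0.003]
ft_force: [0.3, -0.0, -2.2]
grip_width: 0.496
```

```bash
python3 look.py wrist w12; python3 look.py top t12 250 390 95 230; python3 -c "
import cv2
a=cv2.imread('pics/w12.png'); cv2.imwrite('pics/w12z.png',cv2.resize(a[20:260,200:460],None,fx=3,fy=2.5*1.2,interpolation=cv2.INTER_CUBIC)[:600])
from h import *
print(cur().round(3))"
```

```text
t 19.7333 ee [559.5 -28.9 153.1] q [-0.07  0.42  1.82 -0.    0.9   1.46] F [ 0.3 -0.  -2.2] tau [-0.09  0.15  0.01] g 0.496
t 19.7833 ee [559.2 -29.6 153.3] q [-0.07  0.42  1.82 -0.    0.9   1.46] F [-0.9 -0.8 -2.6] tau [-0.04  0.16  0.02] g 0.497
k 4.444444444444445
[[ 9.99000e-01  4.20000e-02 -5.00000e-03  5.59112e+02]
 [ 4.20000e-02 -9.99000e-01 -2.00000e-03 -3.00460e+01]
 [-5.00000e-03  2.00000e-03 -1.00000e+00  1.53538e+02]
 [ 0.00000e+00  0.00000e+00  0.00000e+00  1.00000e+00]]
```

View pics/w12.png

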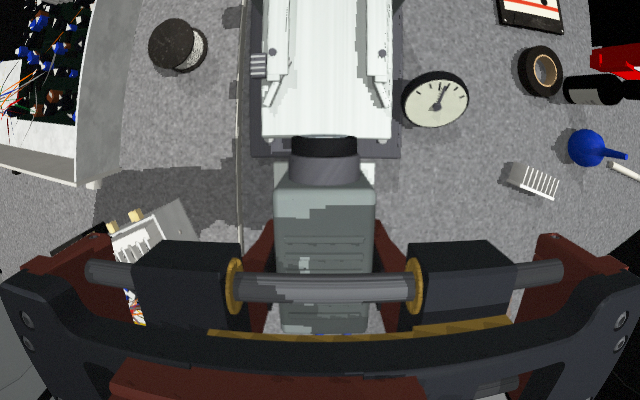

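View pics/w12z.png

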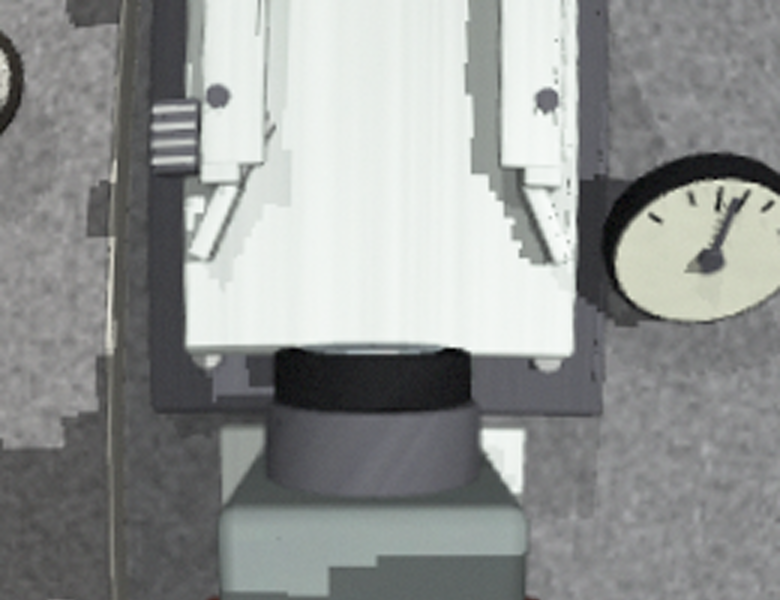

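View pics/t12.png

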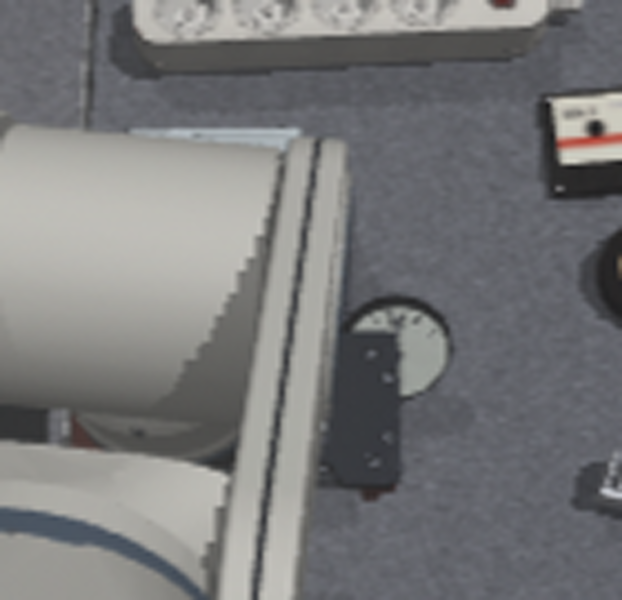

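```bash
cat > rel.py <<'E'
from h import *
def relfit(c,T,plat,head,p0,zh=24):
    # platform home pose (x,y,yaw,z) in world ; head pose in tool coordinates mapped to world
    f=lambda p:np.concatenate([wproj(c,T[:3,3],T[:3,:3],pose(*p[:3],np.array(P)+[0,0,p[3]]))[0]-uv for P,uv in plat]+[[(p[3]-95)/2]])
    r=least_squares(f,[*p0,95]); print("home",r.x.round(4)); print(r.fun[:-1].reshape(-1,2).round(1))
    g=lambda p:np.concatenate([wproj(c,T[:3,3],T[:3,:3],pose(*p[:3],np.array(P)+[0,0,p[3]]))[0]-uv for P,uv in head]+[[(p[3]-(T[2,3]-zh))/2]])
    h=least_squares(g,[T[0,3],T[1,3],np.arctan2(T[1,0],T[0,0]),T[2,3]-zh]); print("head",h.x.round(4),"z-TCP",T[2,3]-h.x[3]); print(h.fun[:-1].reshape(-1,2).round(1))
    c_,s_=np.cos(r.x[2]),np.sin(r.x[2]); d=h.x[:2]-r.x[:2]
    print("head in home: x %.1f y %.1f z %.1f yaw %.4f"%(c_*d[0]+s_*d[1],-s_*d[0]+c_*d[1],h.x[3]-r.x[3],h.x[2]-r.x[2]))
    return r.x,h.x
E
cat > r12.py <<'E'
from rel import *
c=cams.camera("wrist"); T=np.load("pics/w12.npy"); z=lambda u,v:np.array([u/3+200-.33,v/3+20-.33])
plat=[([-45,26,13],z(263,163)),([-45,-26,13],z(502,166)),([-45,40,13],z(202,164)),([-45,-40,13],z(563,168)),([-85,47,0],z(187,346)),([-85,-47,0],z(576,352))]
head=[([40,30,6],z(221,429)),([40,-30,6],z(524,429)),([38,22,64],z(221,512)),([38,-22,64],z(525,512))]
hm=b2w([25,0,95]); relfit(c,T,plat,head,[hm[0],hm[1],YAW]); print(hm,T[:3,3])
E
python3 r12.py
```

```text
home [ 6.988514e+02 -2.654460e+01  3.320000e-02  9.634090e+01]
[[ 0.5  0.7]
 [-0.1  0.6]
 [-0.1  1. ]
 [ 0.4  1.1]
 [-1.4 -1.4]
 [ 0.6 -2.1]]
head [ 5.579359e+02 -2.955880e+01  4.150000e-02  1.261024e+02] z-TCP 27.185679443380423
[[ 0.6  1. ]
 [-0.8  1. ]
 [-1.7 -0.6]
 [ 1.9 -0.6]]
head in home: x -140.9 y 1.7 z 29.8 yaw 0.0082
[695.38424853 -25.1126864   95.        ] [559.226359   -29.58387941 153.28811382]
```

The fit puts the head about 1.5 mm left of the channel line, with 0.008 rad of yaw error. I'll correct that while advancing over the tongue and lowering.

Call:
play_rows --pt "0.8 0.04 0 0 0 0.003 0.3" --pt "0.8 0.04 0.5 0 0 0.004 0.3" --pt "0.8 0.04 0.9 0 0 0 0.3" --pt "0.8 0 0.9 0 0 0 0.3" --pt "0 0 0.5 0 0 0 0.3" --pt "0 0 0.2 0 0 0 0.3" --pt "0 0 0 0 0 0 0.3" --pt "0 0 0 0 0 0 0.3"

```text
clock: 20.55
ee_pos: [591.7, -29.8, 124.3]
tool_rot: [0.001, 1.0, 0.017, -0.002]
ft_force: [0.2, -0.8, -2.1]
grip_width: 0.494
```

```bash
python3 look.py wrist w13; python3 -c "
import cv2
a=cv2.imread('pics/w13.png'); cv2.imwrite('pics/w13z.png',cv2.resize(a[20:220,200:460],None,fx=3,fy=3,interpolation=cv2.INTER_CUBIC))"
```

```text
t 20.55 ee [591.7 -29.8 124.3] q [-0.07  0.5   1.77 -0.    0.87  1.47] F [ 0.2 -0.8 -2.1] tau [-0.01  0.21  0.02] g 0.494
```

View pics/w13z.png

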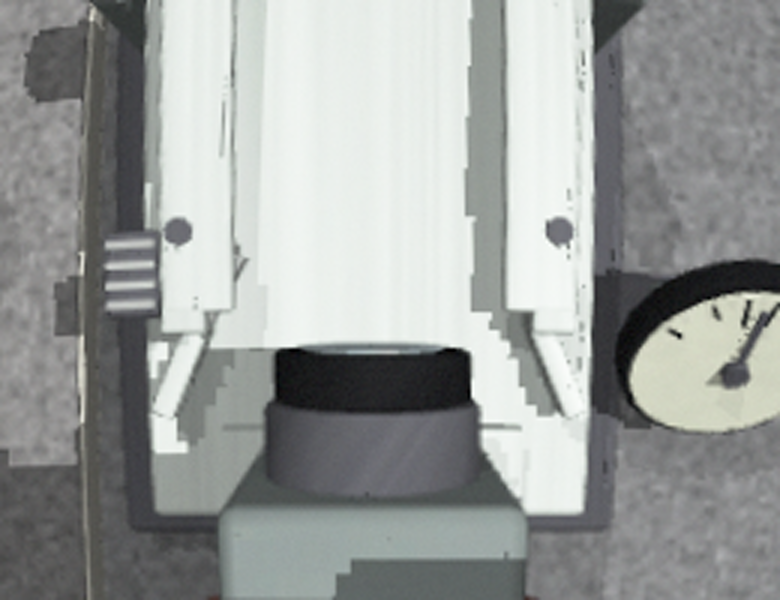

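Foot edges at 221 and 523 (centre 372) against lip edges at 231 and 507 (centre 369): aligned to about 0.5 mm. Next I'll feel for the floor.

Call:
play_rows --pt "0 0 0.15 0 0 0 0.3" --pt "0 0 0.15 0 0 0 0.3" --pt "0 0 0 0 0 0 0.3"

```text
clock: 20.85
ee_pos: [592.0, -29.8, 121.7]
tool_rot: [0.001, 1.0, 0.017, -0.001]
ft_force: [-0.5, 0.5, -3.1]
grip_width: 0.499
```

Call:
play_rows --pt "0 0 0.1 0 0 0 0.3" --pt "0 0 0 0 0 0 0.3"

```text
clock: 21.02
ee_pos: [592.1, -29.8, 120.7]
tool_rot: [0.001, 1.0, 0.017, -0.001]
ft_force: [-0.8, 0.4, -2.9]
grip_width: 0.499
```

Call:
play_rows --pt "0 0 0.1 0 0 0 0.3" --pt "0 0 0 0 0 0 0.3"

```text
clock: 21.18
ee_pos: [592.1, -29.9, 119.6]
tool_rot: [0.001, 1.0, 0.017, -0.001]
ft_force: [-0.3, -1.1, -2.5]
grip_width: 0.498
```

Call:
play_rows --pt "0 0 0.1 0 0 0 0.3" --pt "0 0 0 0 0 0 0.3"

```text
clock: 21.35
ee_pos: [592.3, -29.9, 118.9]
tool_rot: [0.001, 1.0, 0.017, -0.001]
ft_force: [0.5, 0.3, -2.0]
grip_width: 0.495
```

Call:
play_rows --pt "0 0 0.1 0 0 0 0.3" --pt "0 0 0 0 0 0 0.3"

```text
clock: 21.52
ee_pos: [592.3, -29.9, 118.7]
tool_rot: [0.001, 1.0, 0.017, -0.001]
ft_force: [-3.5, -0.1, 7.8]
grip_width: 0.498
```

Contact came at TCP z ≈ 118.8, close to the 119 expected. I'll lift about 1.2 mm and slide in.

Call:
play_rows --pt "0 0 -0.2 0 0 0 0.3" --pt "0.5 0 0 0 0 0 0.3" --pt "0.5 0 0 0 0 0 0.3" --pt "0.5 0 0 0 0 0 0.3" --pt "0.5 0 0 0 0 0 0.3" --pt "0.4 0 0 0 0 0 0.3" --pt "0 0 0 0 0 0 0.3"

```text
clock: 22.1
ee_pos: [617.2, -29.0, 119.4]
tool_rot: [0.001, 1.0, 0.017, -0.001]
ft_force: [-0.4, -0.4, -3.2]
grip_width: 0.496
```

Call:
play_rows --pt "0.4 0 0 0 0 0 0.3" --pt "0.4 0 0 0 0 0 0.3" --pt "0.4 0 0 0 0 0 0.3" --pt "0.4 0 0 0 0 0 0.3" --pt "0.4 0 0 0 0 0 0.3" --pt "0 0 0 0 0 0 0.3"

```text
clock: 22.6
ee_pos: [637.7, -28.4, 119.9]
tool_rot: [0.001, 1.0, 0.017, -0.0]
ft_force: [1.2, -1.3, -2.4]
grip_width: 0.503
```

```bash
python3 look.py wrist w14; python3 -c "
import cv2
a=cv2.imread('pics/w14.png'); cv2.imwrite('pics/w14z.png',cv2.resize(a[20:220,200:460],None,fx=3,fy=3,interpolation=cv2.INTER_CUBIC))"
```

```text
t 22.6 ee [637.7 -28.4 119.9] q [-0.06  0.57  1.66 -0.    0.91  1.48] F [ 1.2 -1.3 -2.4] tau [-0.37 -0.02 -0.09] g 0.503
```

View pics/w14z.png

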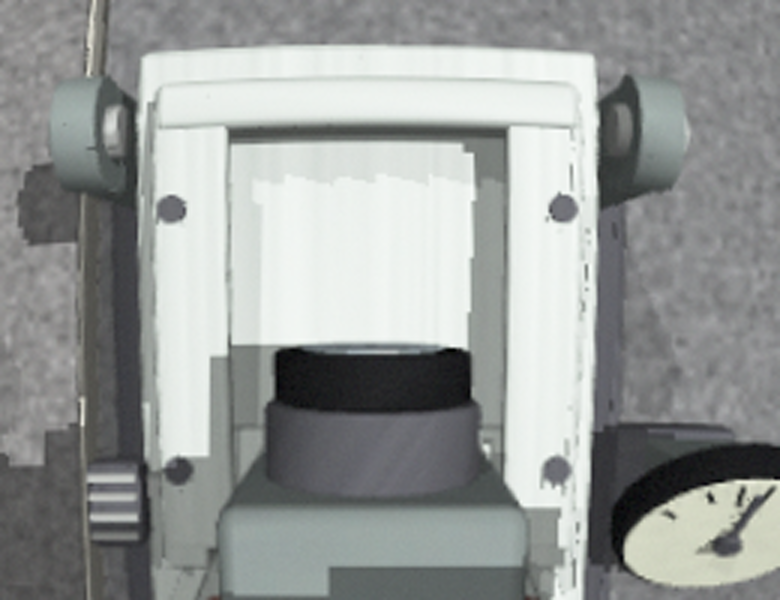

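The foot has entered under the lips and forces are low. Continuing.

Call:
play_rows --pt "0.4 0 0 0 0 0 0.3" --pt "0.4 0 0 0 0 0 0.3" --pt "0.4 0 0 0 0 0 0.3" --pt "0.4 0 0 0 0 0 0.3" --pt "0.4 0 0 0 0 0 0.3" --pt "0 0 0 0 0 0 0.3"

```text
clock: 23.15
ee_pos: [657.4, -27.6, 119.7]
tool_rot: [0.001, 1.0, 0.017, -0.0]
ft_force: [1.5, -2.3, -3.8]
grip_width: 0.502
```

Call:
play_rows --pt "0.4 0 0 0 0 0 0.3" --pt "0.4 0 0 0 0 0 0.3" --pt "0.4 0 0 0 0 0 0.3" --pt "0.4 0 0 0 0 0 0.3" --pt "0.4 0 0 0 0 0 0.3" --pt "0 0 0 0 0 0 0.3"

```text
clock: 23.65
ee_pos: [677.4, -27.0, 119.6]
tool_rot: [0.001, 1.0, 0.017, -0.0]
ft_force: [1.1, -1.2, -2.7]
grip_width: 0.498
```

```bash
python3 look.py wrist w15; python3 -c "
import cv2
a=cv2.imread('pics/w15.png'); cv2.imwrite('pics/w15z.png',cv2.resize(a[20:220,200:460],None,fx=3,fy=3,interpolation=cv2.INTER_CUBIC))"
```

```text
t 23.65 ee [677.4 -27.  119.6] q [-0.06  0.62  1.57 -0.    0.96  1.48] F [ 1.1 -1.2 -2.7] tau [-0.38 -0.04 -0.03] g 0.498
```

View pics/w15z.png

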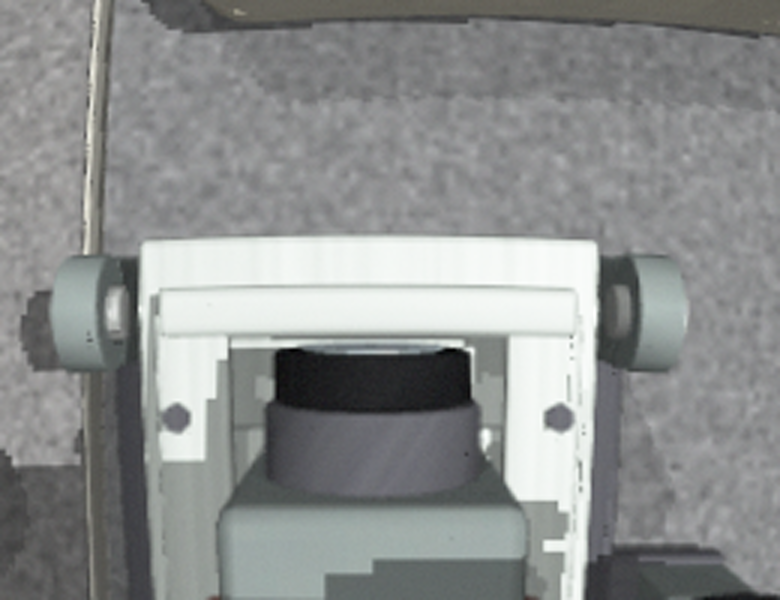

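Call:
play_rows --pt "0.4 0 0 0 0 0 0.3" --pt "0.4 0 0 0 0 0 0.3" --pt "0.3 0 0 0 0 0 0.3" --pt "0.3 0 0 0 0 0 0.3" --pt "0 0 0 0 0 0 0.3"

```text
clock: 24.12
ee_pos: [691.0, -26.5, 119.6]
tool_rot: [0.001, 1.0, 0.017, -0.001]
ft_force: [1.6, -2.5, -3.8]
grip_width: 0.499
```

Call:
play_rows --pt "0.2 0 0 0 0 0 0.3" --pt "0 0 0 0 0 0 0.3"

```text
clock: 24.28
ee_pos: [692.6, -26.3, 119.5]
tool_rot: [0.001, 1.0, 0.017, -0.001]
ft_force: [1.1, -1.9, -2.7]
grip_width: 0.499
```

Call:
play_rows --pt "0.15 0 0 0 0 0 0.3" --pt "0 0 0 0 0 0 0.3"

```text
clock: 24.45
ee_pos: [693.6, -26.3, 119.5]
tool_rot: [0.001, 1.0, 0.017, -0.001]
ft_force: [-0.1, -1.6, -2.1]
grip_width: 0.5
```

Call:
play_rows --pt "0.15 0 0 0 0 0 0.3" --pt "0 0 0 0 0 0 0.3"

```text
clock: 24.62
ee_pos: [695.4, -26.0, 119.6]
tool_rot: [0.001, 1.0, 0.017, -0.001]
ft_force: [-1.2, -0.2, -2.7]
grip_width: 0.498
```

Call:
play_rows --pt "0.15 0 0 0 0 0 0.3" --pt "0 0 0 0 0 0 0.3"

```text
clock: 24.78
ee_pos: [695.9, -26.0, 119.5]
tool_rot: [0.001, 1.0, 0.017, -0.002]
ft_force: [-5.3, 0.7, 1.3]
grip_width: 0.497
```

Call:
play_rows --pt "0.15 0 0 0 0 0 0.3" --pt "0 0 0 0 0 0 0.3"

```text
clock: 24.95
ee_pos: [696.1, -26.0, 119.6]
tool_rot: [0.001, 1.0, 0.017, -0.004]
ft_force: [-10.0, -0.8, 6.7]
grip_width: 0.5
```

The foot reached the stop at x ≈ 696; the push force rises while the position stays put. Checking the catch.

```bash
python3 look.py wrist w16; python3 look.py scene s16 240 350 140 225; python3 -c "
import cv2
a=cv2.imread('pics/w16.png'); cv2.imwrite('pics/w16z.png',cv2.resize(a[60:260,200:460],None,fx=3,fy=3,interpolation=cv2.INTER_CUBIC))"
```

```text
t 24.95 ee [696.1 -26.  119.6] q [-0.05  0.64  1.51 -0.    0.99  1.48] F [-10.   -0.8   6.7] tau [0.02 1.8  0.07] g 0.5
t 25.0 ee [696.1 -26.  119.6] q [-0.05  0.64  1.51 -0.    0.99  1.48] F [-9.3 -0.2  5.9] tau [0.04 1.83 0.02] g 0.498
k 7.0588235294117645
```

View pics/w16z.png

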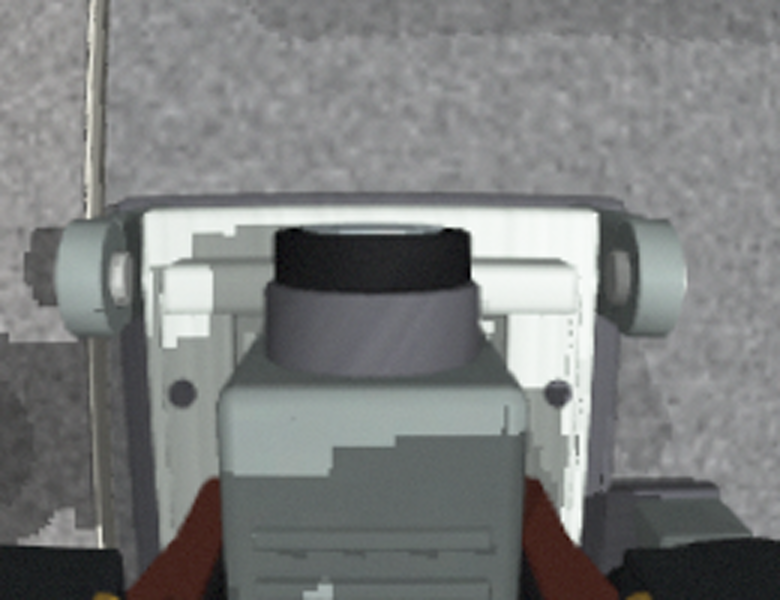

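View pics/s16.png

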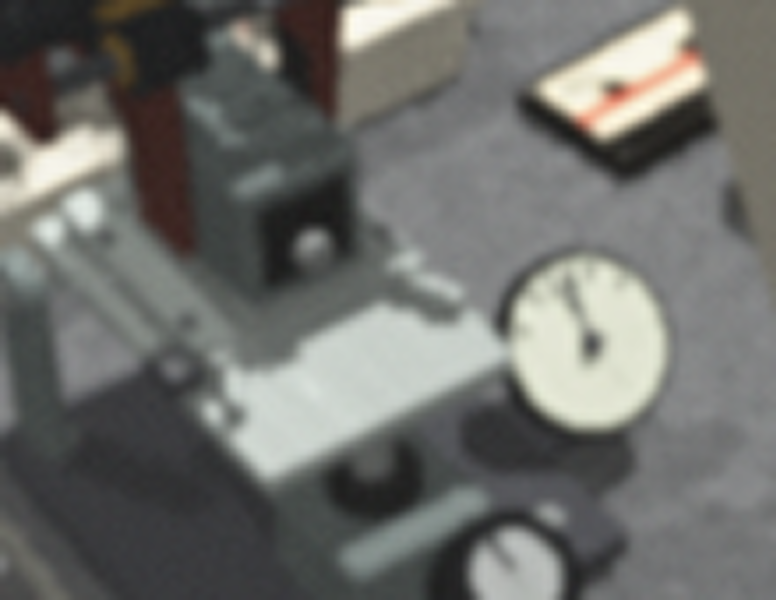

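Call:
play_rows --pt "0.12 0 0 0 0 0 0.3" --pt "0 0 0 0 0 0 0.3"

```text
clock: 25.22
ee_pos: [696.2, -25.9, 119.7]
tool_rot: [0.001, 1.0, 0.017, -0.005]
ft_force: [-14.0, -0.1, 8.9]
grip_width: 0.498
```

Call:
play_rows --pt "0 0 0 0 0 0 0.62" --pt "0 0 0 0 0 0 0.62" --pt "0 0 0 0 0 0 0.62" --pt "0 0 0 0 0 0 0.7" --pt "0 0 0 0 0 0 0.7"

```text
clock: 25.63
ee_pos: [699.7, -26.1, 119.6]
tool_rot: [0.001, 1.0, 0.017, -0.001]
ft_force: [0.1, 0.4, 0.1]
grip_width: 0.693
```

```bash
python3 look.py wrist w17; python3 -c "
import cv2
a=cv2.imread('pics/w17.png'); cv2.imwrite('pics/w17z.png',cv2.resize(a[60:260,200:460],None,fx=3,fy=3,interpolation=cv2.INTER_CUBIC))"
```

```text
t 25.6333 ee [699.7 -26.1 119.6] q [-0.05  0.65  1.51 -0.    0.99  1.48] F [0.1 0.4 0.1] tau [-0.02  0.13  0.02] g 0.693
```

View pics/w17z.png

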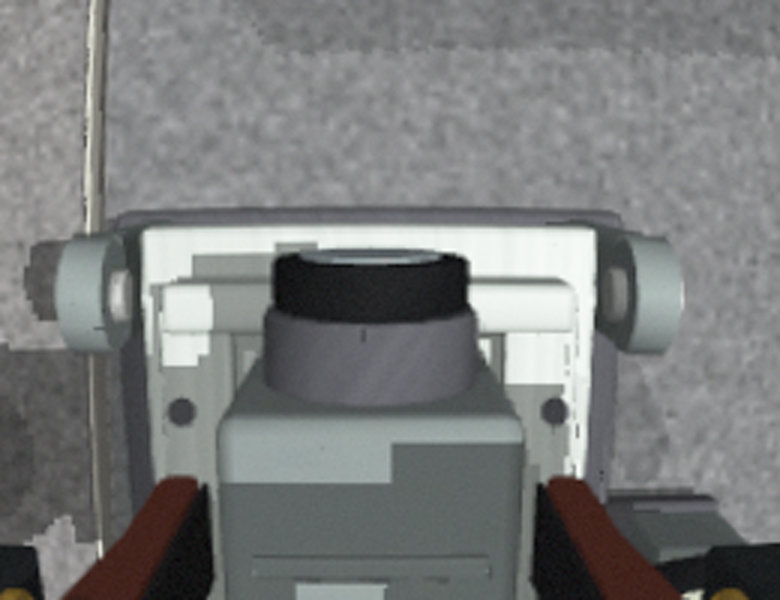

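Call:
play_rows --pt "0 0 -0.6 0 0 0 0.7" --pt "0 0 -1.2 0 0 0 0.7" --pt "0 0 -1.5 0 0 0 0.7" --pt "0 0 -2 0 0 0 0.7" --pt "0 0 -2 0 0 0 0.7" --pt "-2 0 -1 0 0 0 0.7" --pt "-3 0 0 0 0 0 0.7" --pt "-3 0 0 0 0 0 0.7" --pt "-3 0 0 0 0 0 0.7" --pt "-2 0 0 0 0 0 0.7" --pt "0 0 0 0 0 0 0.7" --pt "0 0 0 0 0 0 0.7"

```text
clock: 26.68
ee_pos: [570.0, -30.5, 204.3]
tool_rot: [0.001, 1.0, 0.017, -0.0]
ft_force: [0.3, -0.7, -0.1]
grip_width: 0.699
```

```bash
python3 look.py wrist w18; python3 look.py scene s18 240 350 140 225; python3 -c "
import cv2
a=cv2.imread('pics/w18.png'); cv2.imwrite('pics/w18z.png',cv2.resize(a[0:200,200:460],None,fx=3,fy=3,interpolation=cv2.INTER_CUBIC))"
```

```text
t 26.6833 ee [570.  -30.5 204.3] q [-0.07  0.37  1.77 -0.    1.01  1.46] F [ 0.3 -0.7 -0.1] tau [ 0.02  0.14 -0.01] g 0.699
t 26.7333 ee [571.  -30.6 204.2] q [-0.07  0.37  1.77 -0.    1.01  1.46] F [ 0.2 -1.   0.2] tau [-0.02  0.17 -0.01] g 0.698
k 7.0588235294117645
```

View pics/w18z.png

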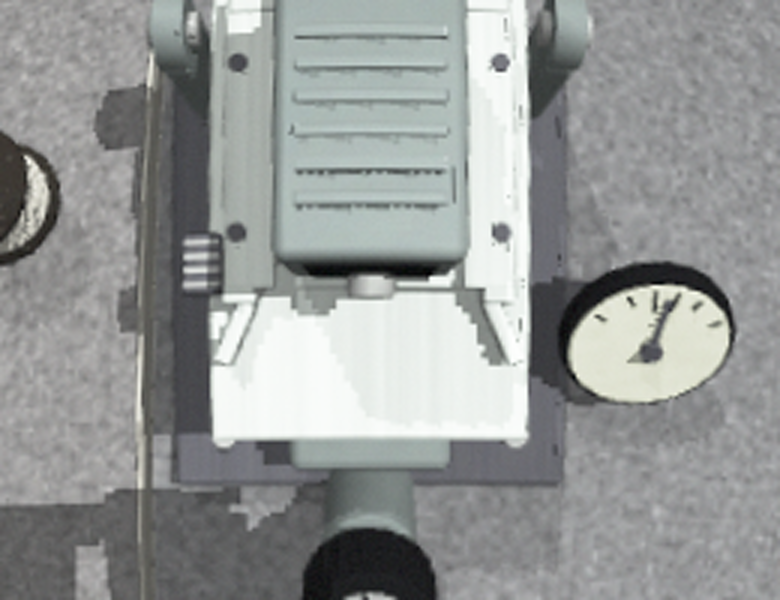

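View pics/s18.png

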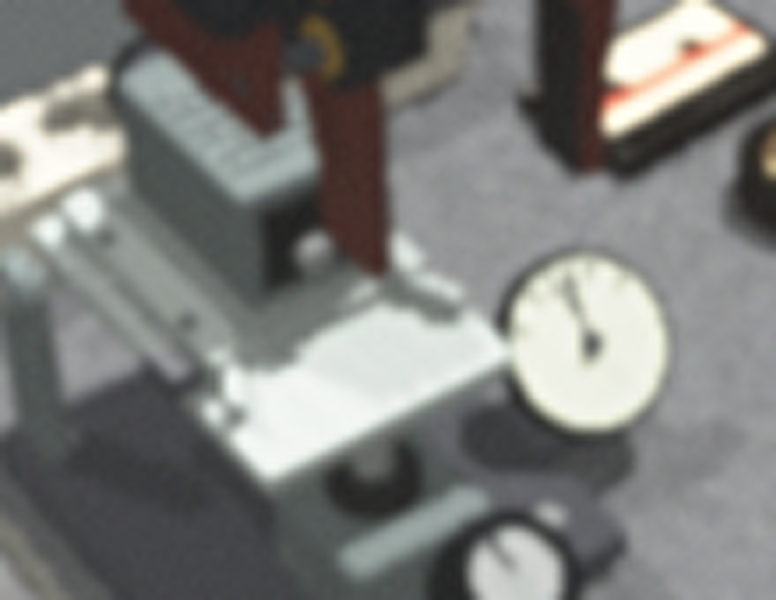

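The thumb piece is at (183–222, 263). Its left edge is 53 px from the left screw, the same scaled distance as before insertion, so the catch is out. One numeric check of how far home the head is:

```bash
python3 - <<'E'
from rel import *
c=cams.camera("wrist"); T=np.load("pics/w18.npy"); z=lambda u,v:np.array([u/3+200-.33,v/3+0-.33])
plat=[([-45,40,13],z(222,292)),([-45,-40,13],z(520,292)),([-85,47,0],z(211,438)),([-85,-47,0],z(529,439))]
head=[([-38,22,64],z(275,262)),([-38,-22,64],z(468,262))]
hm=b2w([25,0,95])
for p in ([695.4,-25.1,.0355,95],[698.9,-26.5,.0332,96.3]):
    print([ (wproj(c,T[:3,3],T[:3,:3],pose(*p[:3],np.array(P)+[0,0,p[3]]))[0]-uv).round(1).tolist() for P,uv in plat+head])
f=lambda p:np.concatenate([wproj(c,T[:3,3],T[:3,:3],pose(*p,np.array(P)+[0,0,95]))[0]-uv for P,uv in plat]); r=least_squares(f,[695,-25,.035]).x
g=lambda p:np.concatenate([wproj(c,T[:3,3],T[:3,:3],pose(*p,np.array(P)+[0,0,95]))[0]-uv for P,uv in head]); h=least_squares(g,[695,-25,.035]).x
print(r,h)
# needle
E
```

```text
[[0.2, 5.4], [-2.7, 5.1], [-0.8, 2.7], [-0.7, 2.1], [-2.7, 0.7], [-0.6, 0.5]]
[[1.6, 1.0], [-0.8, 1.1], [0.3, -1.2], [1.1, -1.5], [-0.7, -4.7], [1.8, -4.6]]
[ 6.98783945e+02 -2.61743947e+01  3.09635327e-02] [ 6.95858268e+02 -2.62270096e+01  3.39533854e-02]
```

```bash
python3 - <<'E'
from h import *
import cv2
T=np.load("pics/w18.npy"); c=cams.camera("wrist")
S=cams.camera("scene"); k=1/7.0588
print(needle(S,(590*k+240,343*k+140),(572*k+240,283*k+140),YAW)[0])
up=np.array([np.cos(YAW)*.7071,np.sin(YAW)*.7071,.7071]); rt=np.array([np.sin(YAW),-np.cos(YAW),0]); n=np.cross(rt,up); C=b2w([-30,-98,48])
TC=np.array(c["T_tool_cam"]); m=c["mtx"]
def pt(u,v):
    u,v=u/3+200,v/3; x,y=u-m[0,2],v-m[1,2]; r=np.hypot(x,y); th=r/m[0,0]; d=np.array([x/r*np.sin(th),y/r*np.sin(th),np.cos(th)])
    d=T[:3,:3]@TC[:3,:3]@d; o=T[:3,:3]@TC[:3,3]+T[:3,3]; return o+d*((C-o)@n)/(d@n)
v=pt(678,293)-pt(650,352); print(np.arctan2(v@rt,v@up))
for mk in [(655,300),(672,300)]:
    v=pt(*mk)-pt(650,352); print(mk,np.arctan2(v@rt,v@up))
a=cv2.imread('pics/w18.png'); cv2.imwrite('pics/w18d.png',cv2.resize(a[80:140,380:450],None,fx=8,fy=8,interpolation=cv2.INTER_CUBIC))
E
```

```text
0.16183293346298097
0.11537970167812274
(655, 300) -0.1582110211989492
(672, 300) 0.07847355545317079
```

View pics/w18d.png

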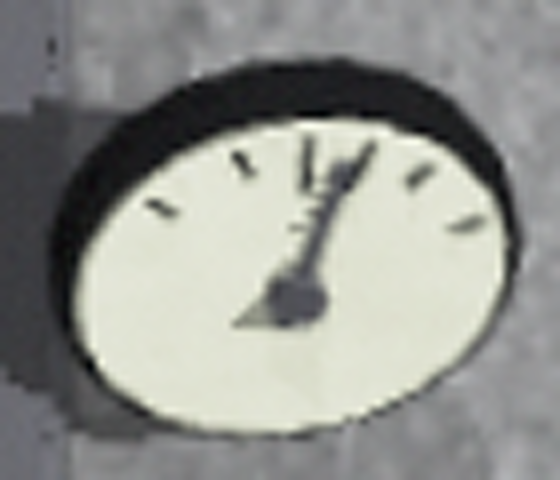

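```bash
python3 - <<'E'
from h import *
T=np.load("pics/w18.npy"); c=cams.camera("wrist")
up=np.array([np.cos(YAW)*.7071,np.sin(YAW)*.7071,.7071]); rt=np.array([np.sin(YAW),-np.cos(YAW),0]); n=np.cross(rt,up); C=b2w([-30,-98,48])
TC=np.array(c["T_tool_cam"]); m=c["mtx"]
def pt(u,v):
    u,v=u/8+380,v/8+80; x,y=u-m[0,2],v-m[1,2]; r=np.hypot(x,y); th=r/m[0,0]; d=np.array([x/r*np.sin(th),y/r*np.sin(th),np.cos(th)])
    d=T[:3,:3]@TC[:3,:3]@d; o=T[:3,:3]@TC[:3,3]+T[:3,3]; return o+d*((C-o)@n)/(d@n)
for mk in [(342,172),(308,165),(364,163),(240,165),(162,207),(420,176),(466,224)]:
    v=pt(*mk)-pt(295,298); print(mk,np.arctan2(v@rt,v@up).round(3),np.linalg.norm(v).round(1))
E
```

```text
(342, 172) 0.042 22.9
(308, 165) -0.158 24.0
(364, 163) 0.14 24.9
(240, 165) -0.5 26.2
(162, 207) -0.949 26.1
(420, 176) 0.461 25.7
(466, 224) 0.919 25.2
```

```bash
python3 -c "
from h import *
st(); print(ticket.sign_off())"
```

```text
t 26.9833 ee [570.5 -30.5 202.7] q [-0.07  0.37  1.77 -0.    1.01  1.46] F [-0.8  0.5  0.2] tau [0.03 0.14 0.05] g 0.703
the job is handed in; nothing more can be done
None
```

I turned the knob about 2.1 rad clockwise to level the platform, then slid the camera head lens first into the channel until it met the stop. I released it, backed the arm well clear and handed in the job at 27 s; no verdict came back.

**Last checks:**
- **Level:** the needle reads about +0.04 rad, between the long marks at about ±0.15. That puts the platform about 0.006 rad off level. A coarser reading of the same wrist picture gave 0.115 rad. The low-resolution scene camera gave 0.16, at the edge of the marks but still about 0.02 rad at the platform. I trusted the wrist close-up.
- **Home:** the head stopped rigidly, moving only 0.2 mm while the push rose from 5 to 14 N. After release I measured it at x = 695.9 mm.
- **Home position disagreement:** the scene and top cameras put home at 696.2 mm, which agrees with the head. The wrist-camera fit of the rail ends put it at 698.8 mm, which would leave the head about 2.9 mm short. I relied on the stop contact and the catch instead.
- **Catch:** the thumb piece is back at its rest distance from the rail screw. Had it still been pushed back, it would have shown about 22 px away.
- **Upright and bystanders:** the head stayed upright throughout. The arm never went near the pliers, heatsink or reel, and they looked undisturbed in the pictures, though I did not re-measure them at the end.
- **Contact:** the arm reads no contact force.

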